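# Unload the bead annealing stack

### The job

The beads have cooled: unload the annealing stack from the top down. Set the two loose carrier plates aside, one after the other, on the empty carrier plate that starts their pile, each nested squarely on the one below, and lower each mandrel with its bead into its own pair of open slots in the cooling rest, both ends fully down. Put things down without dropping them and leave the other things on the bench alone.

Things in the scene. Friction and masses are not known exactly. Their poses are not given: they have to be found in the camera images.
- stack_foot: fixed foot of the stack, stays: dark slab 190x100x14 mm carrying a fixed carrier plate, underside at z 14. Origin: centre of the slab's underside, x lengthwise. On it, from below (mm above the origin): lower mandrel (axis 45), lower plate (underside 66), upper mandrel (axis 97), upper plate (underside 118). Each plate shuts in the mandrel below it.
- upper_plate: loose top plate of the stack, steel with grey aluminium end rails, 0.35 kg. All carrier plates are alike: 169x83x61 mm; origin: centre of the underside, x lengthwise, y across, z up; a half turn about z changes nothing. Middle part: 50 mm wide in y, z 0 to 10, clear of the end rails for x within +-64: grip it there across y (the room beside and under its edges is free).
- lower_plate: loose plate in mid-stack, like upper_plate. Carrier plates have at x = +-70 an end rail, 12 mm thick, 66 mm wide, z 0 to 52, with an open slot in its middle, 11 mm wide, V-bottomed, in which a mandrel lies with its axis at z 31.
- pile_plate: empty loose carrier plate on the bench, start of the pile, stays there; like upper_plate. Small lips leaning outward round the rail tops (z 52 to 61) hold the next plate: its feet drop in between them with about 2 mm play each side, and it then stands 52 mm higher, square above, same x direction (or half turned).
- upper_mandrel: steel rod, 8 mm thick, 200 mm long, with a green glass barrel bead on its middle, 32 mm thick, 40 mm long (middle 24 mm cylindrical); 0.16 kg. Origin: centre of rod and bead; x along the rod, y and z roll with it. Lies in the rail slots of the lower plate, bead 5 mm clear of that plate's top; take it by the bead from above.
- lower_mandrel: the same kind of rod and bead; lies in the rail slots of the stack's foot, under the lower plate.
- rest: fixed cooling rest: wooden board 170x160x14 mm, two grey aluminium combs 12 mm thick across it at x = +-70, tops at z 74. Origin: centre of the underside; seated mandrels lie along x. Each comb has two open-topped slots at y = -42 and +42, 11 mm wide, V-bottomed, flared to 23 mm in the top 8 mm, forming two pairs. Either pair takes either mandrel.
- rest_pair0 (a point): midpoint, between the combs, of the axis of a mandrel that is seated in the slot pair at y = -42 of the rest; 56 mm above the bench. Axes as the rest's.
- rest_pair1 (a point): the same for the slot pair at y = +42.
- upper_mandrel_end0 (a point): point on the axis of the upper mandrel, 70 mm from its centre along -x, where it lies in a slot.
- upper_mandrel_end1 (a point): point on the axis of the upper mandrel, 70 mm from its centre along +x, where it lies in a slot.
- lower_mandrel_end0 (a point): point on the axis of the lower mandrel, 70 mm from its centre along -x, where it lies in a slot.
- lower_mandrel_end1 (a point): point on the axis of the lower mandrel, 70 mm from its centre along +x, where it lies in a slot.
- tumbler: amber glass tumbler, 62 mm across, 82 mm high, upright on the bench: leave it alone. Origin: centre of its underside.
- optic_mould: brass ribbed mould, 68 mm across, 54 mm high: leave it alone. Origin: centre of its underside.
- cork: big cork, 33 mm across, 32 mm high: leave it alone. Origin: centre of its underside.

How it is judged:
By the outcome, as a careful person would: the job done as asked, in the order asked, and still so for the second after the job is handed in, with the robot touching nothing.
It also fails if it takes over 72 s, if anything falls off the work surface, if the arm or the gripper's body presses on something with over 40 N, if the wrist force passes 120 N, or if a joint passes its speed limit or range.

### The arm

A 6-joint arm with a two-finger parallel gripper is mounted at the origin on a cart in front of the work surface, level with it; the furniture and walls round the work are solid. World frame = base frame: x ahead of the robot, y to its left, z up, the work surface at z = 0. Lengths are in m, angles in rad, forces in N, time in s.
With the tool pointing down it reaches from about 0.35 to 0.85 m from the base axis. Payload 8.1 kg.
Tool frame: the origin (TCP) lies between the finger pads; the fingertips stand 14 mm ahead of it and the grasp point (between the pads) lies 5 mm behind it; z points along the fingers, y is the line along which they close (so a half turn about z gives the same grasp; the last joint's range is limited). The gripper opens to 93 mm and grips with 3 to 60 N. Pads are 15 mm wide; open, the fingers measure 128 mm over their backs; the gripper's body (75 mm by 188 mm) begins 65 mm behind the grasp point.
Start: joints at [-1.374, 0.13, 1.488, -0, 1.523, -0.085], TCP at [0.167, -0.576, 0.233] pointing down, gripper open.
Joint ranges: [-2.96, 2.96], [-0.89, 2.26], [0.02, 2.5], [-1.34, 4.48], [0, 2.73], [-2.66, 2.66]. Speed limits (rad/s): [2.39, 2.39, 2.79, 3.14, 3.14, 3.14].

### API

Orientations are given as a rotation vector (axis times angle).
In Python, from plant import robot gives the robot as it stands.
- The arm moves only by the tool arm_command, never from a script. Its argument "targets" is a list of rows, each an object of numbers: "x", "y", "z": the shift along the world's x, y, z in units of 500 mm (1.0 is 500 mm); "rx", "ry", "rz": the turn, a rotation vector about the world's x, y, z in units of 2 rad (1.0 is 2 rad); "claw": the closure in counts, from 0 (fully open) to 255 (shut). In form: [{"x": .., "y": .., "z": .., "rx": .., "ry": .., "rz": .., "claw": ..}, ...]. A call has 1 to 10 rows; each row is the pose to reach, as a shift and turn from the pose commanded when the call began; what a row does not reach only later rows make up. A row lasts 1/12 s, in which the tool goes at most 41.7 mm and 7.16 degrees, less where a joint would pass 70% of its speed; a pose out of reach is approached as far as the arm can. A call with a number of a shift or a turn outside -1 to 1 is refused whole. A call with a gripper value outside its range is refused whole. The fingers move at their own pace and stop on an object; "squeeze" is the grip in N (left out, the last holds). Time passes only in rows, so rows that repeat a pose let the fingers close. It gives the time, the measured TCP pose, the force, the opening and the grip force at its end, in the units of the state.
- robot.read_state(): the state, without advancing time (a new reading comes with each control period).
- robot.read_camera(name): name is "scene" or "top"; returns (picture, depth): 420x560x3 uint8, red, green, blue; 420x560 float32, m along the optical axis (not along the pixel's ray), 0 where there is no reading.
- robot.get_calibration(name): a dict with "intrinsics" (3x3 intrinsics, pixels), "origin" and "orientation" of the camera in the world. Camera axes: x right, y up, looking along -z (the intrinsics and any distortion apply to the point x, -y, -z); pixel columns grow to the right and rows downward; lengths in m; the calibration is good to about 2 mm. A picture is of the moment at which its call begins. get_calibration takes no time and is no camera call.
- robot.close_job(): hands the job in; it is judged then, once.
The state is a dict: "t": time; "q": joint angles; "dq": joint speeds; "joint_torque": joint torques, N m; "tool_pos": TCP position; "orientation": TCP orientation; "force": force on the tool from outside, world axes, zero at the start; "wrist_torque": the same for the moment, N m; "opening": finger opening in m; "gripper_force": force on a finger pad.
Only numpy, scipy, OpenCV 4.12 (cv2) and the standard library are available. Lean on these libraries where they do the work, as an engineer would, in place of code of your own. Each camera call takes 0.05 s, during which the arm holds its last target. There are 200 camera calls.

## Working session

There is one attempt and no reset: what is moved stays moved. The work goes in short steps, Python scripts to look and compute and a tool call to move; the robot and the scene stay as the last step left them, time stands still between calls to the robot, and variables do not carry over. Pictures are saved under pics/ and viewed, at most 10 in all, crops included, and the job is handed in when it is done.

Besides the shell and the picture viewer there is one more tool, called as name([rows], argument=value, ...), one row to a line, values as JSON. arm_command: Moves the arm, as the interface text tells. Shifts and turns lie within -1 to 1; 1 stands for 500 mm of shift or 2 rad of turn. Its arguments: {"type":"object","properties":{"targets":{"type":"array","items":{"type":"object","properties":{"x":{"type":"number","minimum":-1,"maximum":1},"y":{"type":"number","minimum":-1,"maximum":1},"z":{"type":"number","minimum":-1,"maximum":1},"rx":{"type":"number","minimum":-1,"maximum":1},"ry":{"type":"number","minimum":-1,"maximum":1},"rz":{"type":"number","minimum":-1,"maximum":1},"claw":{"type":"number"}}}},"squeeze":{"type":"number"}},"required":["targets"]}

```bash
ls; mkdir -p pics
python3 - <<'E'
from plant import robot
import cv2,numpy as np
s=robot.read_state();print({k:np.round(v,3) for k,v in s.items()})
for n in("scene","top"):
    c=robot.get_calibration(n);print(n,c)
    p,d=robot.read_camera(n);np.savez(f"{n}0.npz",p=p,d=d)
    cv2.imwrite(f"pics/{n}0.png",p[...,::-1])
E
```

```text
pics
{'t': np.float64(0.0), 'q': array([-1.374,  0.131,  1.489, -0.   ,  1.523, -0.085]), 'dq': array([ 0.   ,  0.002, -0.   , -0.   , -0.001,  0.001]), 'joint_torque': array([-2.0000e-03, -5.5984e+01, -4.9176e+01,  7.6000e-02,  3.5000e-02,
       -0.0000e+00]), 'tool_pos': array([ 0.167, -0.576,  0.232]), 'orientation': array([-3.109, -0.441,  0.   ]), 'force': array([-0.494, -1.188, -0.107]), 'wrist_torque': array([-0.011, -0.019, -0.008]), 'gripper_force': np.float64(0.0), 'opening': np.float64(0.093)}
scene {'intrinsics': array([[465.59600135,   0.        , 274.52763609],
       [  0.        , 465.59600135, 210.03070252],
       [  0.        ,   0.        ,   1.        ]]), 'origin': array([-0.28168935,  1.05060548,  0.70944536]), 'orientation': array([ 0.44105389, -1.3335947 , -2.13482914])}
top {'intrinsics': array([[420.79207889,   0.        , 271.29208691],
       [  0.        , 420.79207889, 214.71796299],
       [  0.        ,   0.        ,   1.        ]]), 'origin': array([0.23022496, 0.04723265, 1.40171942]), 'orientation': array([ 0.14913031, -0.15748991, -1.56336504])}
```

View pics/scene0.png

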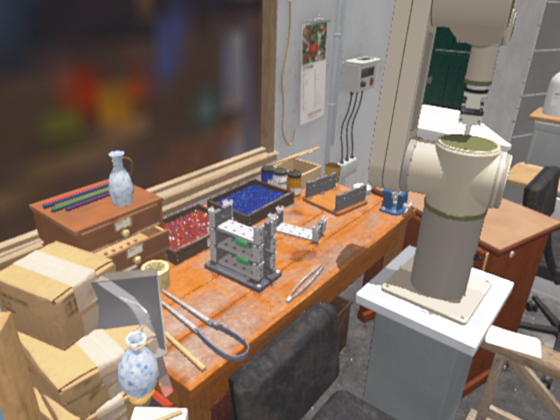

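View pics/top0.png

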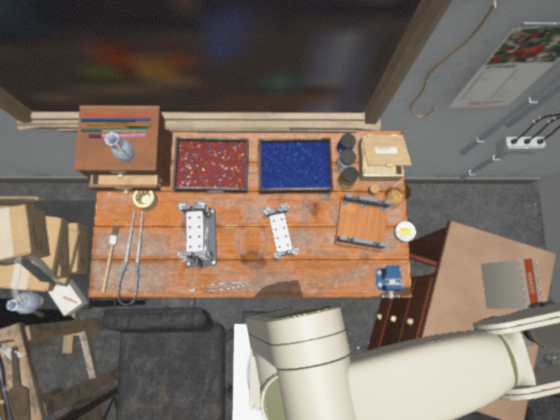

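The scene view shows the stack at about (240,245), the pile plate at (300,230) and the rest at (340,195). In the top view they are at about (200,235), (281,231) and (363,221).

```bash
cat > h.py <<'E'
import numpy as np,cv2
from scipy.spatial.transform import Rotation as R
from plant import robot
def cloud(n,p=None,d=None):
    if d is None:p,d=robot.read_camera(n)
    c=robot.get_calibration(n);K=c['intrinsics']
    v,u=np.mgrid[:d.shape[0],:d.shape[1]]
    P=np.stack([(u-K[0,2])/K[0,0]*d,-(v-K[1,2])/K[1,1]*d,-d],-1)
    W=P@R.from_rotvec(c['orientation']).as_matrix().T+c['origin'];W[d==0]=np.nan
    return p,W
def proj(n,X):
    c=robot.get_calibration(n);K=c['intrinsics']
    q=(np.asarray(X)-c['origin'])@R.from_rotvec(c['orientation']).as_matrix()
    return np.stack([K[0,0]*q[:,0]/-q[:,2]+K[0,2],K[1,1]*-q[:,1]/-q[:,2]+K[1,2]],-1)
E
python3 - <<'E'
from h import *
np.set_printoptions(precision=4,suppress=True)
W={}
for n in("top","scene"):
    z=np.load(n+"0.npz");p,w=cloud(n,z['p'],z['d']);W[n]=w
t=W["top"]
for u,v in[(200,235),(281,231),(363,221)]:print(t[v,u])
def sel(w,c,r,lo,hi):
    m=(np.hypot(w[...,0]-c[0],w[...,1]-c[1])<r)&(w[...,2]>lo)&(w[...,2]<hi);return w[m]
for nm,(u,v),bands in[("stack",(200,235),[(.115,.135),(.155,.185)]),("pile",(281,231),[(.005,.016),(.035,.065)]),("rest",(363,221),[(.008,.02),(.06,.08)])]:
    for n in W:
      for b in bands:
        q=sel(W[n],t[v,u],.13,*b)
        if len(q)<8:print(nm,n,b,len(q));continue
        r=cv2.minAreaRect((q[:,:2]*1000).astype(np.float32))
        print(nm,n,b,len(q),np.round(r[0],1),np.round(r[1],1),round(r[2],1),np.median(q[:,2]),q[:,:2].mean(0))
# enlarged ortho views
pic=np.load("top0.npz")['p'][:,:,::-1]
out=[cv2.resize(pic[195:275,x:x+65],None,fx=4,fy=6.0 and 4,interpolation=cv2.INTER_CUBIC) for x in(167,250,332)]
cv2.imwrite("pics/z1.png",np.hstack(out))
q=t[185:300,85:420].reshape(-1,3);b=q[abs(q[:,2])<.006];print("bench z",np.nanmedian(b[:,2]),np.nanstd(b[:,2]))
q=W["scene"].reshape(-1,3);m=(q[:,0]>.2)&(q[:,0]<.6)&(abs(q[:,1])<.4)&(abs(q[:,2])<.008);print("scene bench",np.nanmedian(q[m,2]),np.nanstd(q[m,2]))
E
```

```text
[0.419  0.2587 0.1249]
[0.4504 0.0074 0.008 ]
[ 0.4846 -0.2684  0.0111]
stack top (0.115, 0.135) 725 [430.  275.3] [167.4  80.5] 3.5 0.1285691078810849 [0.4301 0.2739]
stack top (0.155, 0.185) 308 [429.8 275. ] [165.5  81.6] 2.9 0.17122927510845476 [0.4317 0.2765]
stack scene (0.115, 0.135) 733 [428.6 277.9] [169.3  81.9] 2.4 0.1261378631512291 [0.4289 0.2866]
stack scene (0.155, 0.185) 453 [430.  277.9] [169.1  84.4] 3.3 0.1674289967301834 [0.4287 0.2804]
pile top (0.005, 0.016) 833 [451.1   5.8] [252.9 253. ] 45.3 0.008673249701275587 [0.4456 0.0102]
pile top (0.035, 0.065) 252 [445.5   9. ] [168.7  82.7] 12.6 0.05327312992861011 [0.4492 0.0099]
pile scene (0.005, 0.016) 352 [438.5  11.6] [147.2  79.5] 11.9 0.008341115224028528 [0.4449 0.0155]
pile scene (0.035, 0.065) 226 [445.1  11.2] [167.5  86.3] 11.7 0.049670798552500894 [0.4322 0.0072]
rest top (0.008, 0.02) 1792 [ 481.6 -280.4] [231.2 230.6] 75.7 0.01465261530110129 [ 0.4774 -0.2629]
rest top (0.06, 0.08) 405 [ 494.9 -280.3] [184.  200.7] 77.0 0.07329134718833186 [ 0.4878 -0.2689]
rest scene (0.008, 0.02) 642 [ 489.5 -283.9] [212.1 205. ] 80.4 0.012244050251907002 [ 0.4843 -0.2424]
rest scene (0.06, 0.08) 340 [ 495.8 -278.3] [186.5 201.4] 79.4 0.06871637447266177 [ 0.4907 -0.2724]
bench z 0.0007867318348114827 0.0026311525875546715
scene bench -0.0014097837247477596 0.0024586662274123762
```

View pics/z1.png

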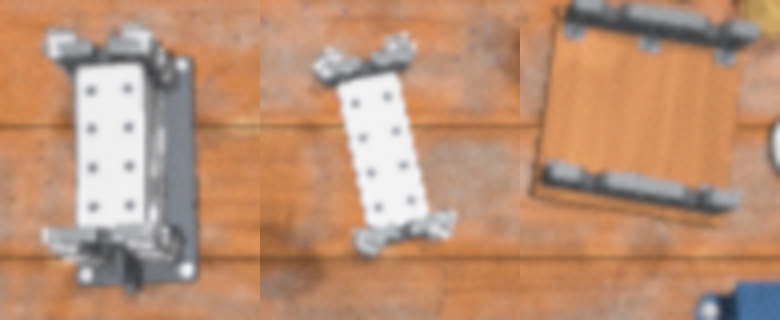

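The crops show the plates' long axes running roughly along world x: stack yaw about +3°, pile about +12°, and the rest turned about -11°. I'll start moving and refine the fit on the saved data.

arm_command([
  {"x":0.566,"y":0.952,"z":0.14,"rz":-0.114,"claw":0},
  {"x":0.566,"y":0.952,"z":0.14,"rz":-0.114,"claw":0},
  {"x":0.566,"y":0.952,"z":0.14,"rz":-0.114,"claw":0},
  {"x":0.566,"y":0.952,"z":0.14,"rz":-0.114,"claw":0},
  {"x":0.566,"y":0.952,"z":0.14,"rz":-0.114,"claw":0},
  {"x":0.566,"y":0.952,"z":0.14,"rz":-0.114,"claw":0},
  {"x":0.566,"y":0.952,"z":0.14,"rz":-0.114,"claw":0},
  {"x":0.566,"y":0.952,"z":0.14,"rz":-0.114,"claw":0},
  {"x":0.566,"y":0.952,"z":0.14,"rz":-0.114,"claw":0},
  {"x":0.566,"y":0.952,"z":0.14,"rz":-0.114,"claw":0},
])

```text
schema error: expected keys x, y, z, rx, ry, rz, claw
```

```bash
cat >> h.py <<'E'
from scipy.optimize import least_squares
def fitrects(q,rects,x0):
    """q Nx2 points (m), rects list of (cx,cy,hx,hy): pose minimising robust distance to the union; also penalise loose area via edge quantiles"""
    def res(s):
        c,n=np.cos(s[2]),np.sin(s[2]);d=q-s[:2]
        l=np.stack([d[:,0]*c+d[:,1]*n,-d[:,0]*n+d[:,1]*c],-1)
        D=np.min([np.linalg.norm(np.maximum(abs(l-r[:2])-np.array(r[2:]),0),axis=1)+0.05*np.linalg.norm((l-r[:2])/1,axis=1) for r in map(np.array,rects)],0)
        return D
    r=least_squares(res,x0,loss='soft_l1',f_scale=.003,x_scale=[.01,.01,.1],diff_step=1e-4);return r.x
def pts(w,c,r,lo,hi):
    m=(np.hypot(w[...,0]-c[0],w[...,1]-c[1])<r)&(w[...,2]>lo)&(w[...,2]<hi);return w[m]
E
python3 - <<'E'
from h import *
np.set_printoptions(precision=4,suppress=True)
plate=[(s*.07,0,.008,.038) for s in(-1,1)]
comb=[(s*.07,0,.006,.09) for s in(-1,1)]
for n in("top","scene"):
    z=np.load(n+"0.npz");p,w=cloud(n,z['p'],z['d'])
    dz=.0008 if n=="top" else -.0014
    for nm,c,b,m in[("stack",(.43,.2765,.05),(.155,.185),plate),("pile",(.4453,.01,.21),(.042,.065),plate),("rest",(.49,-.28,-.19),(.064,.08),comb)]:
        q=pts(w,c,.125,b[0]+dz,b[1]+dz);s=fitrects(q[:,:2],m,c)
        for k in range(2):
            d=q[:,:2]-s[:2];cs,sn=np.cos(s[2]),np.sin(s[2]);l=np.stack([d[:,0]*cs+d[:,1]*sn,-d[:,0]*sn+d[:,1]*cs],-1)
        a=l[l[:,0]>0];bb=l[l[:,0]<0]
        print(nm,n,s[:2]*1000,np.degrees(s[2]),"x",np.percentile(l[:,0],[2,98])*1e3,"y",np.percentile(l[:,1],[2,98])*1e3, "rail x med",np.median(a[:,0])*1e3,np.median(bb[:,0])*1e3,"slope",np.degrees(np.polyfit(a[:,1],a[:,0],1)[0]),np.degrees(np.polyfit(bb[:,1],bb[:,0],1)[0]))
E
```

```text
stack top [430.0846 275.6756] 3.2067103149756 x [-82.3111  81.7496] y [-38.2225  38.3051] rail x med 70.86973466884207 -72.65843034373054 slope -0.2674238238767744 0.5724257597799401
pile top [445.893    9.0862] 12.578340234330273 x [-83.1821  81.8351] y [-38.8561  39.524 ] rail x med 71.47785988903414 -72.27078439861188 slope 0.07164446977033334 0.3074789011873488
rest top [ 477.484  -278.3148] -8.138509034362896 x [-77.3685  93.3732] y [-87.6526  87.7898] rail x med 69.88120937279416 -71.16945343521185 slope -2.706083356968491 1.4079127691572229
stack scene [428.0483 278.7902] 3.0460774874574548 x [-81.4164  84.2189] y [-40.4787  39.2791] rail x med 69.7142646260274 -73.46019866727032 slope 0.04934105837659065 -0.018311883994049937
pile scene [444.7781  11.5436] 11.009439012908484 x [-82.7879  83.1539] y [-41.2947  39.4788] rail x med 74.51180915371313 -72.75239114344703 slope 3.3961977699329258 -1.2671522255616199
rest scene [ 477.7788 -277.7162] -5.593755659967077 x [-80.8547 104.977 ] y [-89.7049  90.4112] rail x med 70.29606249329295 -73.1541963033053 slope -4.802436022469877 3.9153181941807915
```

arm_command([
  {"x":0.566,"y":0.952,"z":0.14,"rx":0,"ry":0,"rz":-0.114,"claw":0},
  {"x":0.566,"y":0.952,"z":0.14,"rx":0,"ry":0,"rz":-0.114,"claw":0},
  {"x":0.566,"y":0.952,"z":0.14,"rx":0,"ry":0,"rz":-0.114,"claw":0},
  {"x":0.566,"y":0.952,"z":0.14,"rx":0,"ry":0,"rz":-0.114,"claw":0},
  {"x":0.566,"y":0.952,"z":0.14,"rx":0,"ry":0,"rz":-0.114,"claw":0},
  {"x":0.566,"y":0.952,"z":0.14,"rx":0,"ry":0,"rz":-0.114,"claw":0},
  {"x":0.566,"y":0.952,"z":0.14,"rx":0,"ry":0,"rz":-0.114,"claw":0},
  {"x":0.566,"y":0.952,"z":0.14,"rx":0,"ry":0,"rz":-0.114,"claw":0},
  {"x":0.566,"y":0.952,"z":0.14,"rx":0,"ry":0,"rz":-0.114,"claw":0},
  {"x":0.566,"y":0.952,"z":0.14,"rx":0,"ry":0,"rz":-0.114,"claw":0},
])

```text
t: 0.93
tool_pos: [0.3785, -0.219, 0.2849]
orientation: [-3.14, -0.084, 0.0]
force: [0.7, -0.3, -0.6]
opening: 0.0929
gripper_force: 0.0
```

```bash
cat > st.py <<'E'
from h import *
import sys
def st():
    s=robot.read_state();M=R.from_rotvec(s['orientation']).as_matrix()
    print("t %.2f"%s['t'],"tcp",np.round(s['tool_pos']*1000,1),"yaw %.2f"%np.degrees(np.arctan2(M[1,0],M[0,0])),"tilt",np.round(np.degrees(M[:2,2]),2),"F",np.round(s['force'],1),"op %.1f grip %.1f"%(s['opening']*1e3,s['gripper_force']),"q6 %.2f"%s['q'][5])
    return s
if __name__=="__main__":st()
E
python3 st.py
python3 - <<'E'
from h import *
np.set_printoptions(precision=2,suppress=True)
for n in("top","scene"):
    z=np.load(n+"0.npz");p,w=cloud(n,z['p'],z['d']);dz=.0008 if n=="top" else -.0014
    s=np.array([.478,-.278,-.20])
    for k in range(6):
        q=w.reshape(-1,3);q=q[(q[:,2]>.064+dz)&(q[:,2]<.078+dz)]
        d=q[:,:2]-s[:2];c,sn=np.cos(s[2]),np.sin(s[2]);l=np.stack([d[:,0]*c+d[:,1]*sn,-d[:,0]*sn+d[:,1]*c],-1)
        g=(abs(abs(l[:,0])-.07)<.012)&(abs(l[:,1])<.095);l=l[g]
        A=l[l[:,0]>0];B=l[l[:,0]<0]
        pa=np.polyfit(A[:,1],A[:,0],1);pb=np.polyfit(B[:,1],B[:,0],1)
        ma=(A[:,1].min()+A[:,1].max()+B[:,1].min()+B[:,1].max())/4
        dx=(pa[1]+pb[1])/2;s=s+[dx*c-ma*sn,dx*sn+ma*c,-(pa[0]+pb[0])/2]
    print(n,s[:2]*1e3,np.degrees(s[2]),len(A),len(B),pa,pb,A[:,1].min(),A[:,1].max(),B[:,1].min(),B[:,1].max())
    for C in(A,B):print(np.histogram(C[:,1]*1e3,np.arange(-90,91,6))[0])
E
```

```text
t 0.93 tcp [ 378.5 -219.   284.9] yaw 3.06 tilt [-0.  0.] F [ 0.7 -0.3 -0.6] op 92.9 grip 0.0 q6 0.88
top [ 477.52 -268.68] -9.345046044770832 162 154 [-0.    0.07] [ 0.   -0.07] -0.09351121825367495 0.08045465265791286 -0.06765058965236317 0.08070727470626636
[ 1  1  0  3 11  7  6  9  0  1  5  7  8  7  8  7  8  9  7  8  6  7  1  0
  9  8  6  7  4  0]
[0 0 0 5 6 4 8 8 1 2 4 8 7 7 7 8 5 7 8 8 7 7 0 1 6 9 8 8 5 0]
scene [ 475.93 -262.46] -9.272961039627063 112 121 [-0.    0.07] [ 0.01 -0.07] -0.08541990864937835 0.08164168457649257 -0.0734875731385817 0.08515066090125994
[1 0 0 4 4 9 4 5 1 1 5 4 6 3 5 4 4 6 6 3 7 5 1 1 3 5 3 6 6 0]
[ 0  0  2  2  6  3  5  5  3  1  4  3  7  3  6  5  5  6  3  5 10  7  1  1
  1  7  4  9  6  1]
```

arm_command([
  {"x":0.102,"y":0.992,"z":0,"rx":0,"ry":0,"rz":0,"claw":0},
  {"x":0.102,"y":0.992,"z":0,"rx":0,"ry":0,"rz":0,"claw":0},
  {"x":0.102,"y":0.992,"z":0,"rx":0,"ry":0,"rz":0,"claw":0},
  {"x":0.102,"y":0.992,"z":0,"rx":0,"ry":0,"rz":0,"claw":0},
  {"x":0.102,"y":0.992,"z":0,"rx":0,"ry":0,"rz":0,"claw":0},
  {"x":0.102,"y":0.992,"z":0,"rx":0,"ry":0,"rz":0,"claw":0},
  {"x":0.102,"y":0.992,"z":0,"rx":0,"ry":0,"rz":0,"claw":0},
  {"x":0.102,"y":0.992,"z":0,"rx":0,"ry":0,"rz":0,"claw":0},
  {"x":0.102,"y":0.992,"z":0,"rx":0,"ry":0,"rz":0,"claw":0},
  {"x":0.102,"y":0.992,"z":0,"rx":0,"ry":0,"rz":0,"claw":0},
])

```text
t: 1.77
tool_pos: [0.4202, 0.1957, 0.2847]
orientation: [3.14, 0.085, 0.0]
force: [1.4, 0.0, 0.4]
opening: 0.093
gripper_force: 0.0
```

```bash
python3 st.py
```

```text
t 1.77 tcp [420.2 195.7 284.7] yaw 3.10 tilt [ 0.01 -0.01] F [1.4 0.  0.4] op 93.0 grip 0.0 q6 1.84
```

arm_command([
  {"x":0.018,"y":0.163,"z":0,"rx":0,"ry":0,"rz":0,"claw":0},
  {"x":0.018,"y":0.163,"z":0,"rx":0,"ry":0,"rz":0,"claw":0},
  {"x":0.018,"y":0.163,"z":-0.05,"rx":0,"ry":0,"rz":0,"claw":0},
  {"x":0.018,"y":0.163,"z":-0.12,"rx":0,"ry":0,"rz":0,"claw":0},
  {"x":0.018,"y":0.163,"z":-0.18,"rx":0,"ry":0,"rz":0,"claw":0},
  {"x":0.018,"y":0.163,"z":-0.24,"rx":0,"ry":0,"rz":0,"claw":0},
  {"x":0.018,"y":0.163,"z":-0.28,"rx":0,"ry":0,"rz":0,"claw":0},
  {"x":0.018,"y":0.163,"z":-0.31,"rx":0,"ry":0,"rz":0,"claw":0},
  {"x":0.018,"y":0.163,"z":-0.33,"rx":0,"ry":0,"rz":0,"claw":0},
  {"x":0.018,"y":0.163,"z":-0.33,"rx":0,"ry":0,"rz":0,"claw":0},
])

```text
t: 2.6
tool_pos: [0.428, 0.2741, 0.1171]
orientation: [3.138, 0.084, -0.007]
force: [0.5, -0.1, 0.1]
opening: 0.0932
gripper_force: 0.0
```

Run:
```python
from st import *
st()
p,w=cloud("scene");cv2.imwrite("pics/s1.png",cv2.resize(p[180:300,180:330,::-1],None,fx=5,fy=5,interpolation=cv2.INTER_CUBIC))
```

```text
t 2.60 tcp [428.  274.1 117.1] yaw 3.08 tilt [-0.24 -0.12] F [ 0.5 -0.1  0.1] op 93.2 grip 0.0 q6 1.99
```

View pics/s1.png

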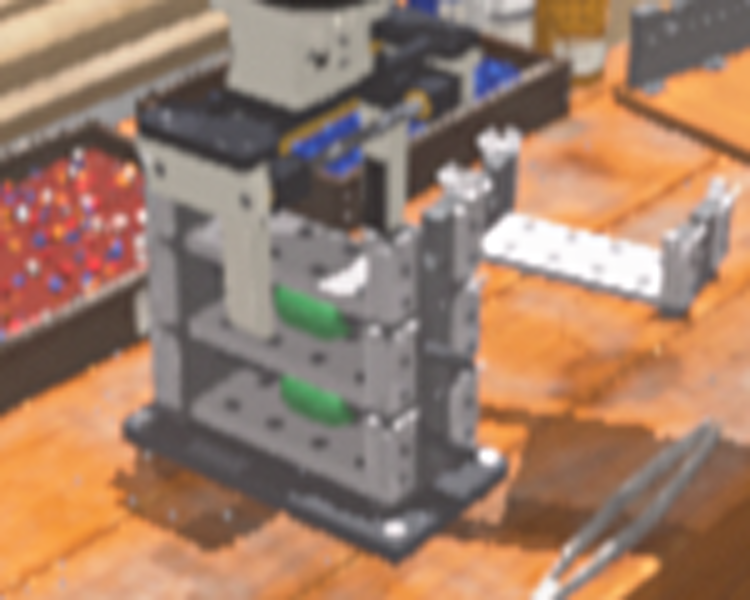

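The gripper straddles the upper plate, with the near finger at (250,230) in the crop and both beads visible below. Closing.

arm_command([
  {"x":0,"y":0,"z":0,"rx":0,"ry":0,"rz":0,"claw":100},
  {"x":0,"y":0,"z":0,"rx":0,"ry":0,"rz":0,"claw":255},
  {"x":0,"y":0,"z":0,"rx":0,"ry":0,"rz":0,"claw":255},
  {"x":0,"y":0,"z":0,"rx":0,"ry":0,"rz":0,"claw":255},
  {"x":0,"y":0,"z":0,"rx":0,"ry":0,"rz":0,"claw":255},
  {"x":0,"y":0,"z":0,"rx":0,"ry":0,"rz":0,"claw":255},
], squeeze=30)

```text
t: 3.15
tool_pos: [0.43, 0.2751, 0.1203]
orientation: [-3.14, -0.085, -0.001]
force: [-0.5, 1.6, 0.5]
opening: 0.0578
gripper_force: 0.0
```

```bash
python3 st.py
```

```text
t 3.15 tcp [430.  275.1 120.3] yaw 3.08 tilt [0.04 0.02] F [-0.5  1.6  0.5] op 57.8 grip 0.0 q6 1.99
```

arm_command([
  {"x":0,"y":0,"z":0,"rx":0,"ry":0,"rz":0,"claw":255},
  {"x":0,"y":0,"z":0,"rx":0,"ry":0,"rz":0,"claw":255},
  {"x":0,"y":0,"z":0,"rx":0,"ry":0,"rz":0,"claw":255},
  {"x":0,"y":0,"z":0,"rx":0,"ry":0,"rz":0,"claw":255},
  {"x":0,"y":0,"z":0,"rx":0,"ry":0,"rz":0,"claw":255},
])

```text
t: 3.57
tool_pos: [0.4298, 0.2751, 0.1201]
orientation: [-3.14, -0.085, -0.0]
force: [-0.4, 0.5, 2.6]
opening: 0.0497
gripper_force: 30.0
```

```bash
python3 st.py
```

```text
t 3.57 tcp [429.8 275.1 120.1] yaw 3.08 tilt [0.02 0.01] F [-0.4  0.5  2.6] op 49.7 grip 30.0 q6 1.99
```

arm_command([
  {"x":0,"y":0,"z":0.01,"rx":0,"ry":0,"rz":0,"claw":255},
  {"x":0,"y":0,"z":0.025,"rx":0,"ry":0,"rz":0,"claw":255},
  {"x":0,"y":0,"z":0.05,"rx":0,"ry":0,"rz":0,"claw":255},
  {"x":0,"y":0,"z":0.09,"rx":0,"ry":0,"rz":0,"claw":255},
  {"x":0,"y":0,"z":0.13,"rx":0,"ry":0,"rz":0,"claw":255},
  {"x":0,"y":-0.04,"z":0.16,"rx":0,"ry":0,"rz":0,"claw":255},
  {"x":0.01,"y":-0.1,"z":0.16,"rx":0,"ry":0,"rz":0.02,"claw":255},
  {"x":0.015,"y":-0.18,"z":0.16,"rx":0,"ry":0,"rz":0.05,"claw":255},
  {"x":0.02,"y":-0.26,"z":0.16,"rx":0,"ry":0,"rz":0.08,"claw":255},
  {"x":0.025,"y":-0.34,"z":0.16,"rx":0,"ry":0,"rz":0.08,"claw":255},
])

```text
t: 4.4
tool_pos: [0.4421, 0.1036, 0.2011]
orientation: [3.123, 0.343, 0.002]
force: [-0.1, 0.4, -3.1]
opening: 0.0498
gripper_force: 30.0
```

```bash
python3 st.py
```

```text
t 4.40 tcp [442.1 103.6 201.1] yaw 12.55 tilt [0.07 0.  ] F [-0.1  0.4 -3.1] op 49.8 grip 30.0 q6 1.47
```

arm_command([
  {"x":0.006,"y":-0.08,"z":0,"rx":0,"ry":0,"rz":0,"claw":255},
  {"x":0.006,"y":-0.15,"z":0,"rx":0,"ry":0,"rz":0,"claw":255},
  {"x":0.006,"y":-0.193,"z":-0.05,"rx":0,"ry":0,"rz":0,"claw":255},
  {"x":0.006,"y":-0.193,"z":-0.12,"rx":0,"ry":0,"rz":0,"claw":255},
  {"x":0.006,"y":-0.193,"z":-0.17,"rx":0,"ry":0,"rz":0,"claw":255},
  {"x":0.006,"y":-0.193,"z":-0.19,"rx":0,"ry":0,"rz":0,"claw":255},
  {"x":0.006,"y":-0.193,"z":-0.19,"rx":0,"ry":0,"rz":0,"claw":255},
  {"x":0.006,"y":-0.193,"z":-0.19,"rx":0,"ry":0,"rz":0,"claw":255},
])

```text
t: 5.07
tool_pos: [0.4455, 0.0087, 0.1059]
orientation: [3.124, 0.336, 0.0]
force: [0.9, 0.2, -2.5]
opening: 0.0495
gripper_force: 30.0
```

Run:
```python
from st import *
s=st();np.set_printoptions(precision=2,suppress=True)
plate=[(q*.07,0,.008,.038) for q in(-1,1)]
for n in("top","scene"):
    p,w=cloud(n);np.savez(n+"1.npz",p=p,w=w)
    for nm,b in[("held",(.143,.17)),("pile",(.042,.065))]:
        q=pts(w,(.4455,.009),.11,*b)
        x=fitrects(q[:,:2],plate,(.4455,.009,.21));r=cv2.minAreaRect((q[:,:2]*1000).astype(np.float32))
        print(n,nm,len(q),x[:2]*1e3,np.degrees(x[2]),r,np.median(q[:,2]))
    if n=="scene":cv2.imwrite("pics/s2.png",cv2.resize(p[170:270,250:370,::-1],None,fx=6,fy=6,interpolation=cv2.INTER_CUBIC))
```

```text
t 5.07 tcp [445.5   8.7 105.9] yaw 12.27 tilt [0. 0.] F [ 0.9  0.2 -2.5] op 49.5 grip 30.0 q6 1.26
top held 136 [442.24   8.06] 12.609127917513556 ((373.9547424316406, -7.428688049316406), (20.53101348876953, 81.78982543945312), 12.514762878417969) 0.15753896668134715
top pile 57 [440.09   8.19] 11.057379936143638 ((368.763671875, -5.464153289794922), (17.597881317138672, 79.6903076171875), 4.480203628540039) 0.055036016648915886
scene held 211 [444.18  14.54] 13.013339266250947 ((445.4211730957031, 13.359657287597656), (166.97955322265625, 90.3253402709961), 11.087821006774902) 0.15392479661526293
scene pile 224 [444.73  12.59] 13.035864187260689 ((446.25323486328125, 11.792083740234375), (168.9204559326172, 85.10298919677734), 13.265233039855957) 0.05008610827645127
```

View pics/s2.png

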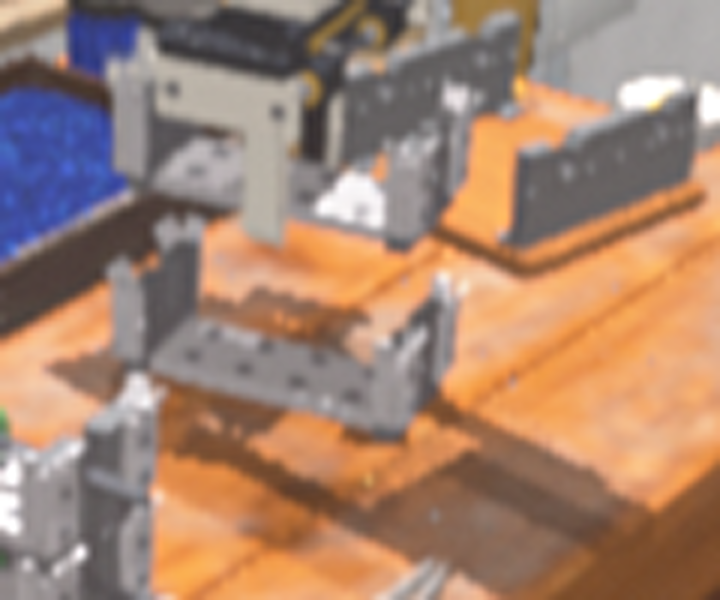

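The held plate hangs directly over the pile plate: its left edge is at column 112 against 112, and its right edge is at about 465 against 460. Lowering to the lips.

arm_command([
  {"x":0,"y":-0.001,"z":-0.03,"rx":0,"ry":0,"rz":0,"claw":255},
  {"x":0,"y":-0.001,"z":-0.06,"rx":0,"ry":0,"rz":0,"claw":255},
  {"x":0,"y":-0.001,"z":-0.076,"rx":0,"ry":0,"rz":0,"claw":255},
  {"x":0,"y":-0.001,"z":-0.082,"rx":0,"ry":0,"rz":0,"claw":255},
  {"x":0,"y":-0.001,"z":-0.086,"rx":0,"ry":0,"rz":0,"claw":255},
  {"x":0,"y":-0.001,"z":-0.09,"rx":0,"ry":0,"rz":0,"claw":255},
  {"x":0,"y":-0.001,"z":-0.093,"rx":0,"ry":0,"rz":0,"claw":255},
  {"x":0,"y":-0.001,"z":-0.096,"rx":0,"ry":0,"rz":0,"claw":255},
  {"x":0,"y":-0.001,"z":-0.098,"rx":0,"ry":0,"rz":0,"claw":255},
  {"x":0,"y":-0.001,"z":-0.098,"rx":0,"ry":0,"rz":0,"claw":255},
])

```text
t: 6.0
tool_pos: [0.4453, 0.0079, 0.0559]
orientation: [3.124, 0.335, 0.0]
force: [-0.3, 0.1, -3.8]
opening: 0.0496
gripper_force: 30.0
```

Run:
```python
from st import *
s=st();np.set_printoptions(precision=2,suppress=True)
for n in("top","scene"):
    p,w=cloud(n)
    for b in[(.092,.12)]:
        q=pts(w,(.4455,.009),.11,*b)
        for m in(q[:,0]<.4455,q[:,0]>.4455):
            if m.sum()>10:print(n,m.sum(),cv2.minAreaRect((q[m,:2]*1000).astype(np.float32)),np.percentile(q[m,2],[10,50,90])*1e3)
```

```text
t 6.00 tcp [445.3   7.9  55.9] yaw 12.24 tilt [0.01 0.  ] F [-0.3  0.1 -3.8] op 49.6 grip 30.0 q6 1.26
top 128 ((373.4822082519531, -8.198097229003906), (19.58335304260254, 81.8372573852539), 12.13573932647705) [103.2  107.44 113.61]
scene 140 ((408.4105224609375, 5.338752746582031), (95.9207763671875, 86.48733520507812), 15.785295486450195) [ 94.49 103.23 110.19]
scene 55 ((512.464111328125, 53.364830017089844), (20.548614501953125, 33.99088668823242), 16.67835235595703) [ 95.86 103.97 110.44]
```

arm_command([
  {"x":0,"y":0,"z":-0.001,"rx":0,"ry":0,"rz":0,"claw":255},
  {"x":0,"y":0,"z":-0.002,"rx":0,"ry":0,"rz":0,"claw":255},
  {"x":0,"y":0,"z":-0.003,"rx":0,"ry":0,"rz":0,"claw":255},
  {"x":0,"y":0,"z":-0.004,"rx":0,"ry":0,"rz":0,"claw":255},
  {"x":0,"y":0,"z":-0.004,"rx":0,"ry":0,"rz":0,"claw":255},
])

```text
t: 6.52
tool_pos: [0.4453, 0.008, 0.0541]
orientation: [-3.124, -0.335, -0.0]
force: [-1.0, 0.1, -0.0]
opening: 0.0498
gripper_force: 30.0
```

```bash
python3 st.py
```

```text
t 6.52 tcp [445.3   8.   54.1] yaw 12.25 tilt [0. 0.] F [-1.   0.1 -0. ] op 49.8 grip 30.0 q6 1.26
```

arm_command([
  {"x":0,"y":0,"z":-0.001,"rx":0,"ry":0,"rz":0,"claw":90},
  {"x":0,"y":0,"z":-0.001,"rx":0,"ry":0,"rz":0,"claw":90},
  {"x":0,"y":0,"z":-0.001,"rx":0,"ry":0,"rz":0,"claw":90},
  {"x":0,"y":0,"z":-0.001,"rx":0,"ry":0,"rz":0,"claw":90},
  {"x":0,"y":0,"z":0.02,"rx":0,"ry":0,"rz":0,"claw":90},
  {"x":0,"y":0,"z":0.08,"rx":0,"ry":0,"rz":0,"claw":90},
  {"x":0,"y":0,"z":0.15,"rx":0,"ry":0,"rz":0,"claw":90},
  {"x":0,"y":0,"z":0.23,"rx":0,"ry":0,"rz":0,"claw":90},
  {"x":0,"y":0.08,"z":0.28,"rx":0,"ry":0,"rz":-0.03,"claw":90},
  {"x":0,"y":0.16,"z":0.28,"rx":0,"ry":0,"rz":-0.08,"claw":90},
])

```text
t: 7.35
tool_pos: [0.4488, 0.0822, 0.2009]
orientation: [3.14, 0.082, 0.017]
force: [1.6, 0.2, -0.1]
opening: 0.0598
gripper_force: 0.0
```

Run:
```python
from st import *
s=st();np.set_printoptions(precision=2,suppress=True)
p,w=cloud("scene")
cv2.imwrite("pics/s3.png",cv2.resize(p[170:300,190:340,::-1],None,fx=5,fy=4.6,interpolation=cv2.INTER_CUBIC))
p,w=cloud("top");c=proj("top",[[.43,.275,.1]])[0];print(c)
```

```text
t 7.35 tcp [448.8  82.2 200.9] yaw 2.99 tilt [0.61 0.01] F [ 1.6  0.2 -0.1] op 59.8 grip 0.0 q6 1.59
[196.19 232.67]
```

View pics/s3.png

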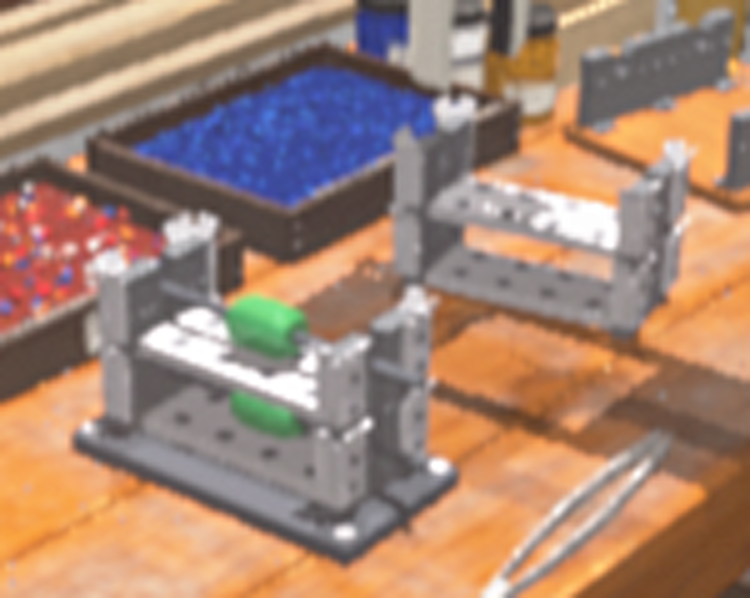

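The upper plate is nested squarely on the pile at about (540,230). The upper mandrel is exposed, with its green bead at (265,325).

Run:
```python
from st import *
np.set_printoptions(precision=1,suppress=True)
for n in("top","scene"):
    p,w=cloud(n);a=p.astype(int)
    g=(a[...,1]>a[...,0]+30)&(a[...,1]>a[...,2]+15)&(np.hypot(w[...,0]-.43,w[...,1]-.275)<.06)&(w[...,2]>.088)
    q=w[g]*1e3
    if len(q)<5:print(n,len(q));continue
    print(n,len(q),"x",np.percentile(q[:,0],[0,3,50,97,100]),"y",np.percentile(q[:,1],[0,3,50,97,100]),"z",q[:,2].max())
    plate=[(k*.07,0,.008,.038) for k in(-1,1)]
    r=pts(w,(.43,.276),.105,.112,.13);print(np.array(fitrects(r[:,:2],plate,(.43,.276,.05)))*[1e3,1e3,57.3],cv2.minAreaRect((r[:,:2]*1000).astype(np.float32)))
```

```text
top 108 x [405.8 408.4 425.1 443.  447.2] y [261.5 262.  273.6 286.5 287.4] z 118.09507113926165
[431.5 276.1   3.1] ((430.74200439453125, 276.00177001953125), (168.96627807617188, 80.07366180419922), 3.262862205505371)
scene 141 x [404.  406.4 420.7 441.2 444.2] y [266.7 271.9 288.3 294.  295.4] z 114.44461048424981
[429.7 278.7   3.2] ((429.2548828125, 278.45257568359375), (171.10328674316406, 83.07772827148438), 3.405165910720825)
```

arm_command([
  {"x":-0.039,"y":0.08,"z":0,"rx":0,"ry":0,"rz":0,"claw":90},
  {"x":-0.039,"y":0.16,"z":0,"rx":0,"ry":0,"rz":0,"claw":90},
  {"x":-0.039,"y":0.24,"z":0,"rx":0,"ry":0,"rz":0,"claw":90},
  {"x":-0.039,"y":0.32,"z":0,"rx":0,"ry":0,"rz":0,"claw":90},
  {"x":-0.039,"y":0.374,"z":0,"rx":0,"ry":0,"rz":0,"claw":90},
  {"x":-0.039,"y":0.374,"z":-0.05,"rx":0,"ry":0,"rz":0,"claw":90},
  {"x":-0.039,"y":0.374,"z":-0.1,"rx":0,"ry":0,"rz":0,"claw":90},
  {"x":-0.039,"y":0.374,"z":-0.14,"rx":0,"ry":0,"rz":0,"claw":90},
  {"x":-0.039,"y":0.374,"z":-0.158,"rx":0,"ry":0,"rz":0,"claw":90},
  {"x":-0.039,"y":0.374,"z":-0.158,"rx":0,"ry":0,"rz":0,"claw":90},
], squeeze=25)

```text
t: 8.38
tool_pos: [0.4242, 0.2677, 0.1114]
orientation: [3.137, 0.092, -0.008]
force: [-0.0, -0.2, -0.5]
opening: 0.0602
gripper_force: 0.0
```

Run:
```python
from st import *
robot.read_camera("top");robot.read_camera("top");st()
```

```text
t 8.48 tcp [426.2 269.  114.9] yaw 3.34 tilt [-0.02 -0.02] F [ 0.6 -0.3  0.5] op 60.0 grip 0.0 q6 1.97
```

arm_command([
  {"x":0,"y":0.012,"z":0,"rx":0,"ry":0,"rz":-0.002,"claw":90},
  {"x":0,"y":0.012,"z":-0.02,"rx":0,"ry":0,"rz":-0.002,"claw":90},
  {"x":0,"y":0.012,"z":-0.034,"rx":0,"ry":0,"rz":-0.002,"claw":90},
  {"x":0,"y":0.012,"z":-0.042,"rx":0,"ry":0,"rz":-0.002,"claw":90},
  {"x":0,"y":0.012,"z":-0.042,"rx":0,"ry":0,"rz":-0.002,"claw":255},
  {"x":0,"y":0.012,"z":-0.042,"rx":0,"ry":0,"rz":-0.002,"claw":255},
  {"x":0,"y":0.012,"z":-0.042,"rx":0,"ry":0,"rz":-0.002,"claw":255},
  {"x":0,"y":0.012,"z":-0.042,"rx":0,"ry":0,"rz":-0.002,"claw":255},
  {"x":0,"y":0.012,"z":-0.042,"rx":0,"ry":0,"rz":-0.002,"claw":255},
  {"x":0,"y":0.012,"z":-0.042,"rx":0,"ry":0,"rz":-0.002,"claw":255},
])

```text
t: 9.32
tool_pos: [0.4261, 0.2758, 0.0939]
orientation: [-3.14, -0.086, -0.001]
force: [-0.3, -0.4, 0.8]
opening: 0.031
gripper_force: 25.0
```

Run:
```python
from st import *
s=st()
# rest slots: fit slot gaps from both first frames
for n in("top","scene"):
    z=np.load(n+"0.npz");p,w=cloud(n,z['p'],z['d']);dz=.0008 if n=="top" else -.0014
    q=w.reshape(-1,3);q=q[(q[:,2]>.068+dz)&(q[:,2]<.079+dz)];yaw=np.radians(-9.3)
    d=q[:,:2]-[.478,-.263];l=np.stack([d[:,0]*np.cos(yaw)+d[:,1]*np.sin(yaw),-d[:,0]*np.sin(yaw)+d[:,1]*np.cos(yaw)],-1)*1e3
    for sg in(1,-1):
        m=(abs(l[:,0]-sg*70)<10)&(abs(l[:,1])<90);a=l[m]
        o=[]
        for c in(-42,42):
            k=np.sort(a[(abs(a[:,1]-c)<22),1]);g=np.diff(k);i=g.argmax();o+=[round(k[i],1),round(k[i+1],1)]
        print(n,sg,"x mean %.1f"%np.median(a[:,0]),"slot gaps",o,"ends",a[:,1].min().round(1),a[:,1].max().round(1))
```

```text
t 9.32 tcp [426.1 275.8  93.9] yaw 3.14 tilt [0.03 0.01] F [-0.3 -0.4  0.8] op 31.0 grip 25.0 q6 1.99
top 1 x mean 70.8 slot gaps [np.float64(-48.7), np.float64(-35.5), np.float64(36.3), np.float64(48.7)] ends -74.5 74.0
top -1 x mean -69.0 slot gaps [np.float64(-46.3), np.float64(-32.5), np.float64(35.2), np.float64(51.5)] ends -73.3 75.1
scene 1 x mean 67.7 slot gaps [np.float64(-47.7), np.float64(-29.9), np.float64(39.2), np.float64(57.8)] ends -87.0 80.1
scene -1 x mean -71.8 slot gaps [np.float64(-43.9), np.float64(-30.3), np.float64(37.8), np.float64(55.9)] ends -74.3 83.2
```

arm_command([
  {"x":0,"y":0,"z":0.01,"rx":0,"ry":0,"rz":0,"claw":255},
  {"x":0,"y":0,"z":0.03,"rx":0,"ry":0,"rz":0,"claw":255},
  {"x":0,"y":0,"z":0.07,"rx":0,"ry":0,"rz":0,"claw":255},
  {"x":0,"y":0,"z":0.12,"rx":0,"ry":0,"rz":0,"claw":255},
  {"x":0,"y":0,"z":0.17,"rx":0,"ry":0,"rz":0,"claw":255},
  {"x":0.01,"y":-0.04,"z":0.18,"rx":0,"ry":0,"rz":0,"claw":255},
  {"x":0.02,"y":-0.11,"z":0.18,"rx":0,"ry":0,"rz":-0.01,"claw":255},
  {"x":0.03,"y":-0.19,"z":0.18,"rx":0,"ry":0,"rz":-0.03,"claw":255},
  {"x":0.04,"y":-0.27,"z":0.18,"rx":0,"ry":0,"rz":-0.05,"claw":255},
  {"x":0.05,"y":-0.35,"z":0.18,"rx":0,"ry":0,"rz":-0.07,"claw":255},
])

```text
t: 10.15
tool_pos: [0.4509, 0.0994, 0.1848]
orientation: [-3.138, 0.135, -0.002]
force: [0.9, -0.4, -1.2]
opening: 0.0306
gripper_force: 25.0
```

```bash
python3 st.py
```

```text
t 10.15 tcp [450.9  99.4 184.8] yaw -4.93 tilt [0.08 0.01] F [ 0.9 -0.4 -1.2] op 30.6 grip 25.0 q6 1.76
```

arm_command([
  {"x":0.005,"y":-0.08,"z":0,"rx":0,"ry":0,"rz":-0.01,"claw":255},
  {"x":0.01,"y":-0.16,"z":0,"rx":0,"ry":0,"rz":-0.02,"claw":255},
  {"x":0.015,"y":-0.24,"z":0,"rx":0,"ry":0,"rz":-0.03,"claw":255},
  {"x":0.02,"y":-0.32,"z":0,"rx":0,"ry":0,"rz":-0.04,"claw":255},
  {"x":0.025,"y":-0.4,"z":0,"rx":0,"ry":0,"rz":-0.041,"claw":255},
  {"x":0.03,"y":-0.48,"z":0,"rx":0,"ry":0,"rz":-0.041,"claw":255},
  {"x":0.035,"y":-0.56,"z":0,"rx":0,"ry":0,"rz":-0.041,"claw":255},
  {"x":0.041,"y":-0.64,"z":0,"rx":0,"ry":0,"rz":-0.041,"claw":255},
  {"x":0.041,"y":-0.72,"z":0,"rx":0,"ry":0,"rz":-0.041,"claw":255},
  {"x":0.041,"y":-0.79,"z":0,"rx":0,"ry":0,"rz":-0.041,"claw":255},
])

```text
t: 10.98
tool_pos: [0.4711, -0.297, 0.1847]
orientation: [3.13, -0.263, 0.001]
force: [-0.2, -0.1, -0.8]
opening: 0.0311
gripper_force: 25.0
```

Run:
```python
from st import *
for _ in range(4):robot.read_camera("top")
st()
```

```text
t 11.18 tcp [ 471. -295.  184.] yaw -9.71 tilt [0.   0.02] F [-0.3 -0.4 -1. ] op 31.1 grip 25.0 q6 1.09
```

arm_command([
  {"x":0.001,"y":-0.017,"z":-0.03,"rx":0,"ry":0,"rz":0,"claw":255},
  {"x":0.001,"y":-0.017,"z":-0.08,"rx":0,"ry":0,"rz":0,"claw":255},
  {"x":0.001,"y":-0.017,"z":-0.13,"rx":0,"ry":0,"rz":0,"claw":255},
  {"x":0.001,"y":-0.017,"z":-0.16,"rx":0,"ry":0,"rz":0,"claw":255},
  {"x":0.001,"y":-0.017,"z":-0.174,"rx":0,"ry":0,"rz":0,"claw":255},
  {"x":0.001,"y":-0.017,"z":-0.174,"rx":0,"ry":0,"rz":0,"claw":255},
  {"x":0.001,"y":-0.017,"z":-0.174,"rx":0,"ry":0,"rz":0,"claw":255},
])

```text
t: 11.77
tool_pos: [0.4723, -0.302, 0.0974]
orientation: [3.131, -0.261, 0.001]
force: [0.0, 0.8, -0.4]
opening: 0.0309
gripper_force: 25.0
```

Run:
```python
from st import *
s=st()
p,w=cloud("scene");a=cv2.resize(p[150:240,290:420,::-1],None,fx=6,fy=6,interpolation=cv2.INTER_CUBIC)
cv2.imwrite("pics/s4.png",a)
# rod points vs slot (scene cam): rod ends at expected height
q=w.reshape(-1,3);yaw=np.radians(-9.6);d=q[:,:2]-s['tool_pos'][:2]
l=np.stack([d[:,0]*np.cos(yaw)+d[:,1]*np.sin(yaw),-d[:,0]*np.sin(yaw)+d[:,1]*np.cos(yaw),q[:,2]],-1)*1e3
for lo,hi in((-105,-80),(-62,-25),(25,62),(80,105)):
    m=(l[:,0]>lo)&(l[:,0]<hi)&(abs(l[:,1])<14)&(l[:,2]>88)&(l[:,2]<112);print((lo,hi),m.sum(),np.median(l[m],0) if m.sum() else '')
p,w=cloud("top");q=w.reshape(-1,3);d=q[:,:2]-s['tool_pos'][:2]
l=np.stack([d[:,0]*np.cos(yaw)+d[:,1]*np.sin(yaw),-d[:,0]*np.sin(yaw)+d[:,1]*np.cos(yaw),q[:,2]],-1)*1e3
for lo,hi in((-105,-80),(-62,-25),(25,62),(80,105)):
    m=(l[:,0]>lo)&(l[:,0]<hi)&(abs(l[:,1])<14)&(l[:,2]>88)&(l[:,2]<112);print("top",(lo,hi),m.sum(),np.median(l[m],0) if m.sum() else '')
```

```text
t 11.77 tcp [ 472.3 -302.    97.4] yaw -9.52 tilt [ 0.02 -0.01] F [ 0.   0.8 -0.4] op 30.9 grip 25.0 q6 1.08
(-105, -80) 13 [-89.35962867   3.5237588   99.47795817]
(-62, -25) 22 [-47.4539563    3.65080662  99.78490144]
(25, 62) 13 [ 43.28924984   5.72514833 100.42322664]
(80, 105) 10 [90.36816217  4.86302201 99.99880948]
top (-105, -80) 0 
top (-62, -25) 11 [-30.63181797   0.23915311 105.17665023]
top (25, 62) 0 
top (80, 105) 9 [ 96.94975022   0.84360442 103.8566541 ]
```

View pics/s4.png

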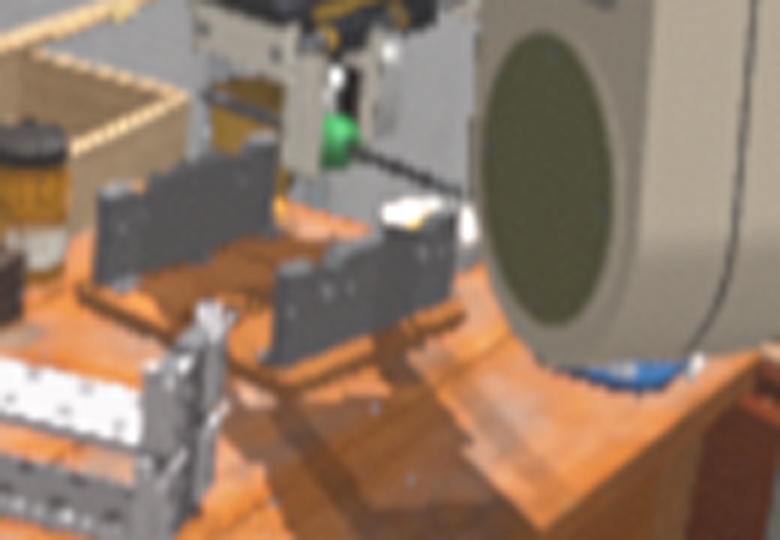

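The mandrel hangs level above the rest, with the bead at (340,140), and the rod sits over the far slot pair. I'm lowering it with a 1 mm correction.

arm_command([
  {"x":0,"y":-0.002,"z":-0.02,"rx":0,"ry":0,"rz":0,"claw":255},
  {"x":0,"y":-0.002,"z":-0.036,"rx":0,"ry":0,"rz":0,"claw":255},
  {"x":0,"y":-0.002,"z":-0.044,"rx":0,"ry":0,"rz":0,"claw":255},
  {"x":0,"y":-0.002,"z":-0.05,"rx":0,"ry":0,"rz":0,"claw":255},
  {"x":0,"y":-0.002,"z":-0.056,"rx":0,"ry":0,"rz":0,"claw":255},
  {"x":0,"y":-0.002,"z":-0.06,"rx":0,"ry":0,"rz":0,"claw":255},
  {"x":0,"y":-0.002,"z":-0.062,"rx":0,"ry":0,"rz":0,"claw":255},
])

```text
t: 12.45
tool_pos: [0.4717, -0.3036, 0.0651]
orientation: [-3.13, 0.262, 0.001]
force: [-0.4, -0.2, -1.1]
opening: 0.0309
gripper_force: 25.0
```

```bash
python3 st.py
```

```text
t 12.45 tcp [ 471.7 -303.6   65.1] yaw -9.59 tilt [-0.02  0.02] F [-0.4 -0.2 -1.1] op 30.9 grip 25.0 q6 1.07
```

arm_command([
  {"x":0,"y":0,"z":-0.003,"rx":0,"ry":0,"rz":0,"claw":255},
  {"x":0,"y":0,"z":-0.006,"rx":0,"ry":0,"rz":0,"claw":255},
  {"x":0,"y":0,"z":-0.009,"rx":0,"ry":0,"rz":0,"claw":255},
  {"x":0,"y":0,"z":-0.01,"rx":0,"ry":0,"rz":0,"claw":255},
])

```text
t: 12.78
tool_pos: [0.4718, -0.3037, 0.0604]
orientation: [-3.131, 0.262, 0.0]
force: [1.1, -0.0, -1.2]
opening: 0.0311
gripper_force: 25.0
```

```bash
python3 st.py
```

```text
t 12.78 tcp [ 471.8 -303.7   60.4] yaw -9.58 tilt [-0.  0.] F [ 1.1 -0.  -1.2] op 31.1 grip 25.0 q6 1.07
```

arm_command([
  {"x":0,"y":0,"z":-0.003,"rx":0,"ry":0,"rz":0,"claw":255},
  {"x":0,"y":0,"z":-0.006,"rx":0,"ry":0,"rz":0,"claw":255},
  {"x":0,"y":0,"z":-0.009,"rx":0,"ry":0,"rz":0,"claw":255},
  {"x":0,"y":0,"z":-0.012,"rx":0,"ry":0,"rz":0,"claw":255},
  {"x":0,"y":0,"z":-0.014,"rx":0,"ry":0,"rz":0,"claw":255},
  {"x":0,"y":0,"z":-0.014,"rx":0,"ry":0,"rz":0,"claw":255},
])

```text
t: 13.28
tool_pos: [0.4719, -0.3041, 0.0537]
orientation: [3.13, -0.262, 0.0]
force: [-0.2, -2.4, 0.0]
opening: 0.0311
gripper_force: 25.0
```

```bash
python3 st.py
```

```text
t 13.28 tcp [ 471.9 -304.1   53.7] yaw -9.58 tilt [ 0.01 -0.03] F [-0.2 -2.4  0. ] op 31.1 grip 25.0 q6 1.07
```

arm_command([
  {"x":0,"y":-0.001,"z":-0.001,"rx":0,"ry":0,"rz":0,"claw":255},
  {"x":0,"y":-0.001,"z":-0.002,"rx":0,"ry":0,"rz":0,"claw":255},
  {"x":0,"y":-0.001,"z":-0.003,"rx":0,"ry":0,"rz":0,"claw":255},
  {"x":0,"y":-0.001,"z":-0.003,"rx":0,"ry":0,"rz":0,"claw":255},
])

```text
t: 13.62
tool_pos: [0.4721, -0.3048, 0.0528]
orientation: [3.13, -0.262, 0.001]
force: [-3.1, -2.2, 4.3]
opening: 0.0308
gripper_force: 25.0
```

```bash
python3 st.py
```

```text
t 13.62 tcp [ 472.1 -304.8   52.8] yaw -9.58 tilt [ 0.04 -0.06] F [-3.1 -2.2  4.3] op 30.8 grip 25.0 q6 1.07
```

arm_command([
  {"x":0,"y":0,"z":0,"rx":0,"ry":0,"rz":0,"claw":200},
  {"x":0,"y":0,"z":0,"rx":0,"ry":0,"rz":0,"claw":100},
  {"x":0,"y":0,"z":0,"rx":0,"ry":0,"rz":0,"claw":100},
  {"x":0,"y":0,"z":0,"rx":0,"ry":0,"rz":0,"claw":100},
  {"x":0,"y":0,"z":0.01,"rx":0,"ry":0,"rz":0,"claw":100},
  {"x":0,"y":0,"z":0.05,"rx":0,"ry":0,"rz":0,"claw":100},
  {"x":0,"y":0,"z":0.12,"rx":0,"ry":0,"rz":0,"claw":60},
  {"x":0,"y":0,"z":0.2,"rx":0,"ry":0,"rz":0,"claw":0},
  {"x":0,"y":0.05,"z":0.26,"rx":0,"ry":0,"rz":0,"claw":0},
  {"x":0,"y":0.12,"z":0.28,"rx":0,"ry":0,"rz":0,"claw":0},
], squeeze=30)

```text
t: 14.45
tool_pos: [0.4739, -0.2469, 0.1986]
orientation: [3.126, -0.267, 0.012]
force: [0.7, -0.3, 0.3]
opening: 0.0781
gripper_force: 0.0
```

Run:
```python
from st import *
np.set_printoptions(precision=1,suppress=True)
s=st()
for n in("scene","top"):
    p,w=cloud(n);a=p.astype(int)
    g=(a[...,1]>a[...,0]+30)&(a[...,1]>a[...,2]+15)&(np.hypot(w[...,0]-.472,w[...,1]+.304)<.06)&(w[...,2]>.03)
    q=w[g]*1e3
    if len(q)>4:print(n,len(q),q.min(0),q.max(0))
    q=w.reshape(-1,3);yaw=np.radians(-9.6);d=q[:,:2]-[.472,-.3045]
    l=np.stack([d[:,0]*np.cos(yaw)+d[:,1]*np.sin(yaw),-d[:,0]*np.sin(yaw)+d[:,1]*np.cos(yaw),q[:,2]],-1)*1e3
    for lo,hi in((-105,-80),(-60,-25),(25,60),(80,105)):
        m=(l[:,0]>lo)&(l[:,0]<hi)&(abs(l[:,1])<11)&(l[:,2]>42)&(l[:,2]<85);print((lo,hi),m.sum(),np.median(l[m],0) if m.sum() else '')
```

```text
t 14.45 tcp [ 473.9 -246.9  198.6] yaw -9.75 tilt [ 0.4 -0.3] F [ 0.7 -0.3  0.3] op 78.1 grip 0.0 q6 1.17
scene 63 [ 452.9 -309.9   50.7] [ 491.6 -283.6   71. ]
(-105, -80) 12 [-88.5   2.7  55.4]
(-60, -25) 7 [-34.5   5.8  56.8]
(25, 60) 17 [45.7  5.  54.6]
(80, 105) 0 
top 72 [ 440.5 -313.8   56.7] [ 481.6 -253.1  282.8]
(-105, -80) 5 [-84.8  -1.7  58. ]
(-60, -25) 26 [-42.7   0.7  60.4]
(25, 60) 1 [25.  -2.5 56.9]
(80, 105) 0
```

arm_command([
  {"x":-0.008,"y":0.08,"z":0,"rx":0,"ry":0,"rz":0.01,"claw":0},
  {"x":-0.016,"y":0.16,"z":0,"rx":0,"ry":0,"rz":0.02,"claw":0},
  {"x":-0.024,"y":0.24,"z":0,"rx":0,"ry":0,"rz":0.03,"claw":0},
  {"x":-0.032,"y":0.32,"z":0,"rx":0,"ry":0,"rz":0.04,"claw":0},
  {"x":-0.04,"y":0.4,"z":0,"rx":0,"ry":0,"rz":0.05,"claw":0},
  {"x":-0.05,"y":0.48,"z":0,"rx":0,"ry":0,"rz":0.07,"claw":0},
  {"x":-0.06,"y":0.56,"z":0,"rx":0,"ry":0,"rz":0.09,"claw":0},
  {"x":-0.07,"y":0.64,"z":0,"rx":0,"ry":0,"rz":0.111,"claw":0},
  {"x":-0.08,"y":0.72,"z":0,"rx":0,"ry":0,"rz":0.111,"claw":0},
  {"x":-0.084,"y":0.8,"z":0,"rx":0,"ry":0,"rz":0.111,"claw":0},
])

```text
t: 15.38
tool_pos: [0.4288, 0.1574, 0.1917]
orientation: [3.14, 0.087, -0.001]
force: [1.2, -0.7, 1.1]
opening: 0.093
gripper_force: 0.0
```

Run:
```python
from st import *
for _ in range(4):robot.read_camera("top")
st()
```

```text
t 15.58 tcp [429.3 156.5 191.5] yaw 3.33 tilt [-0.06 -0.04] F [-0.5 -1.2 -0.3] op 92.6 grip 0.0 q6 1.75
```

arm_command([
  {"x":0.001,"y":0.08,"z":0,"rx":0,"ry":0,"rz":-0.002,"claw":0},
  {"x":0.001,"y":0.16,"z":0,"rx":0,"ry":0,"rz":-0.002,"claw":0},
  {"x":0.001,"y":0.21,"z":0,"rx":0,"ry":0,"rz":-0.002,"claw":0},
  {"x":0.001,"y":0.238,"z":0,"rx":0,"ry":0,"rz":-0.002,"claw":0},
  {"x":0.001,"y":0.238,"z":-0.05,"rx":0,"ry":0,"rz":-0.002,"claw":0},
  {"x":0.001,"y":0.238,"z":-0.11,"rx":0,"ry":0,"rz":-0.002,"claw":0},
  {"x":0.001,"y":0.238,"z":-0.17,"rx":0,"ry":0,"rz":-0.002,"claw":0},
  {"x":0.001,"y":0.238,"z":-0.22,"rx":0,"ry":0,"rz":-0.002,"claw":0},
  {"x":0.001,"y":0.238,"z":-0.247,"rx":0,"ry":0,"rz":-0.002,"claw":0},
  {"x":0.001,"y":0.238,"z":-0.247,"rx":0,"ry":0,"rz":-0.002,"claw":0},
])

```text
t: 16.42
tool_pos: [0.4281, 0.2715, 0.0643]
orientation: [3.137, 0.077, -0.01]
force: [0.3, -0.3, -0.3]
opening: 0.0932
gripper_force: 0.0
```

Run:
```python
from st import *
for _ in range(3):robot.read_camera("top")
st()
```

```text
t 16.57 tcp [431.4 274.   69.5] yaw 2.83 tilt [0.05 0.01] F [-0.4 -0.1  0.2] op 93.4 grip 0.0 q6 1.99
```

arm_command([
  {"x":-0.002,"y":0.002,"z":-0.002,"rx":0,"ry":0,"rz":0.002,"claw":120},
  {"x":-0.002,"y":0.002,"z":-0.002,"rx":0,"ry":0,"rz":0.002,"claw":255},
  {"x":-0.002,"y":0.002,"z":-0.002,"rx":0,"ry":0,"rz":0.002,"claw":255},
  {"x":-0.002,"y":0.002,"z":-0.002,"rx":0,"ry":0,"rz":0.002,"claw":255},
  {"x":-0.002,"y":0.002,"z":-0.002,"rx":0,"ry":0,"rz":0.002,"claw":255},
  {"x":-0.002,"y":0.002,"z":-0.002,"rx":0,"ry":0,"rz":0.002,"claw":255},
  {"x":-0.002,"y":0.002,"z":-0.002,"rx":0,"ry":0,"rz":0.002,"claw":255},
  {"x":-0.002,"y":0.002,"z":-0.002,"rx":0,"ry":0,"rz":0.002,"claw":255},
  {"x":-0.002,"y":0.002,"z":-0.002,"rx":0,"ry":0,"rz":0.002,"claw":255},
  {"x":-0.002,"y":0.002,"z":-0.002,"rx":0,"ry":0,"rz":0.002,"claw":255},
], squeeze=30)

```text
t: 17.4
tool_pos: [0.4293, 0.2759, 0.0676]
orientation: [-3.14, -0.086, 0.0]
force: [-0.7, -0.1, 1.2]
opening: 0.0499
gripper_force: 30.0
```

```bash
python3 st.py
```

```text
t 17.40 tcp [429.3 275.9  67.6] yaw 3.14 tilt [-0.    0.01] F [-0.7 -0.1  1.2] op 49.9 grip 30.0 q6 1.99
```

arm_command([
  {"x":0,"y":0,"z":0.01,"rx":0,"ry":0,"rz":0,"claw":255},
  {"x":0,"y":0,"z":0.025,"rx":0,"ry":0,"rz":0,"claw":255},
  {"x":0,"y":0,"z":0.06,"rx":0,"ry":0,"rz":0,"claw":255},
  {"x":0,"y":0,"z":0.11,"rx":0,"ry":0,"rz":0,"claw":255},
  {"x":0,"y":0,"z":0.16,"rx":0,"ry":0,"rz":0,"claw":255},
  {"x":0,"y":-0.04,"z":0.18,"rx":0,"ry":0,"rz":0,"claw":255},
  {"x":0.01,"y":-0.1,"z":0.18,"rx":0,"ry":0,"rz":0.02,"claw":255},
  {"x":0.015,"y":-0.18,"z":0.18,"rx":0,"ry":0,"rz":0.05,"claw":255},
  {"x":0.02,"y":-0.26,"z":0.18,"rx":0,"ry":0,"rz":0.0795,"claw":255},
  {"x":0.025,"y":-0.34,"z":0.18,"rx":0,"ry":0,"rz":0.0795,"claw":255},
])

```text
t: 18.23
tool_pos: [0.4415, 0.1044, 0.1581]
orientation: [3.123, 0.343, 0.001]
force: [0.6, -0.1, -2.8]
opening: 0.0497
gripper_force: 30.0
```

Run:
```python
from st import *
for _ in range(4):robot.read_camera("top")
st()
```

```text
t 18.43 tcp [442.  104.8 158. ] yaw 12.05 tilt [0.03 0.02] F [ 0.8  0.5 -2.6] op 49.8 grip 30.0 q6 1.48
```

arm_command([
  {"x":0.006,"y":-0.08,"z":0,"rx":0,"ry":0,"rz":0,"claw":255},
  {"x":0.006,"y":-0.15,"z":0,"rx":0,"ry":0,"rz":0,"claw":255},
  {"x":0.006,"y":-0.19,"z":0,"rx":0,"ry":0,"rz":0,"claw":255},
  {"x":0.006,"y":-0.195,"z":-0.02,"rx":0,"ry":0,"rz":0,"claw":255},
  {"x":0.006,"y":-0.195,"z":-0.036,"rx":0,"ry":0,"rz":0,"claw":255},
  {"x":0.006,"y":-0.195,"z":-0.036,"rx":0,"ry":0,"rz":0,"claw":255},
])

```text
t: 18.93
tool_pos: [0.4435, 0.0098, 0.1372]
orientation: [-3.122, -0.336, 0.005]
force: [-0.1, 0.3, -3.5]
opening: 0.0496
gripper_force: 30.0
```

Run:
```python
from st import *
for _ in range(2):robot.read_camera("top")
s=st();np.set_printoptions(precision=1,suppress=True)
for n in("top","scene"):
    p,w=cloud(n)
    for nm,b in[("held",(.175,.21)),("pile2",(.096,.118)),("pile1",(.042,.06))]:
        q=pts(w,(.4455,.009),.11,*b)
        for m in(q[:,0]<.42,q[:,0]>.47):
            if m.sum()>15:print(n,nm,m.sum(),np.array(cv2.minAreaRect((q[m,:2]*1000).astype(np.float32))[0]))
    if n=="scene":cv2.imwrite("pics/s5.png",cv2.resize(p[150:260,250:370,::-1],None,fx=5,fy=5,interpolation=cv2.INTER_CUBIC))
```

```text
t 19.03 tcp [444.1   9.9 138.7] yaw 12.35 tilt [-0.12  0.04] F [-0.6  0.  -2.3] op 49.6 grip 30.0 q6 1.26
top held 150 [373.1  -6.3]
top pile2 41 [367.8  -6.8]
scene held 135 [378.  27.]
scene held 63 [511.8  54.4]
scene pile2 99 [373.2  -4.7]
scene pile2 95 [516.3  26. ]
scene pile1 129 [392.6   2.7]
scene pile1 110 [495.3  30. ]
```

View pics/s5.png

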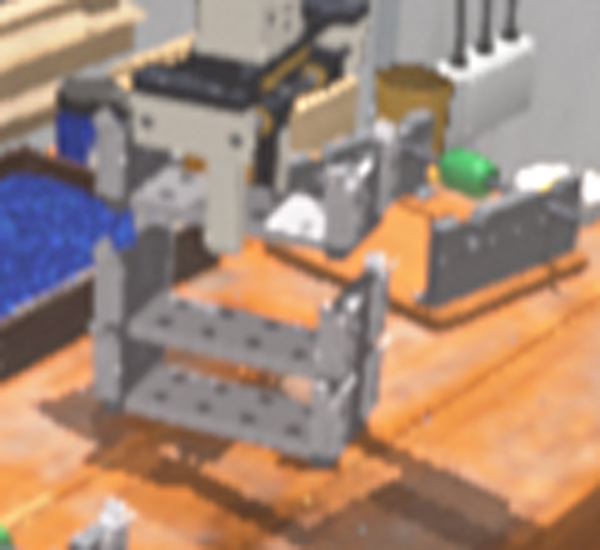

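The held plate is above the two-plate pile (left edges at about column 97), and the first bead is seated in the rest at (465,170). Lowering in steps.

arm_command([
  {"x":0,"y":0,"z":-0.02,"rx":0,"ry":0,"rz":0,"claw":255},
  {"x":0,"y":0,"z":-0.036,"rx":0,"ry":0,"rz":0,"claw":255},
  {"x":0,"y":0,"z":-0.036,"rx":0,"ry":0,"rz":0,"claw":255},
  {"x":0,"y":0,"z":-0.036,"rx":0,"ry":0,"rz":0,"claw":255},
])

```text
t: 19.47
tool_pos: [0.444, 0.0085, 0.1204]
orientation: [-3.123, -0.335, 0.003]
force: [-0.0, -0.3, -3.4]
opening: 0.05
gripper_force: 30.0
```

```bash
python3 st.py
```

```text
t 19.47 tcp [444.    8.5 120.4] yaw 12.26 tilt [-0.13  0.01] F [-0.  -0.3 -3.4] op 50.0 grip 30.0 q6 1.26
```

arm_command([
  {"x":0.002,"y":-0.001,"z":-0.005,"rx":0,"ry":0,"rz":0,"claw":255},
  {"x":0.002,"y":-0.001,"z":-0.01,"rx":0,"ry":0,"rz":0,"claw":255},
  {"x":0.002,"y":-0.001,"z":-0.014,"rx":0,"ry":0,"rz":0,"claw":255},
  {"x":0.002,"y":-0.001,"z":-0.018,"rx":0,"ry":0,"rz":0,"claw":255},
  {"x":0.002,"y":-0.001,"z":-0.022,"rx":0,"ry":0,"rz":0,"claw":255},
  {"x":0.002,"y":-0.001,"z":-0.025,"rx":0,"ry":0,"rz":0,"claw":255},
  {"x":0.002,"y":-0.001,"z":-0.025,"rx":0,"ry":0,"rz":0,"claw":255},
])

```text
t: 20.05
tool_pos: [0.4456, 0.0078, 0.1086]
orientation: [-3.124, -0.335, 0.001]
force: [-0.3, -0.6, -3.3]
opening: 0.0495
gripper_force: 30.0
```

```bash
python3 st.py
```

```text
t 20.05 tcp [445.6   7.8 108.6] yaw 12.25 tilt [-0.03  0.  ] F [-0.3 -0.6 -3.3] op 49.5 grip 30.0 q6 1.26
```

arm_command([
  {"x":-0.001,"y":0,"z":-0.002,"rx":0,"ry":0,"rz":0,"claw":255},
  {"x":-0.001,"y":0,"z":-0.004,"rx":0,"ry":0,"rz":0,"claw":255},
  {"x":-0.001,"y":0,"z":-0.005,"rx":0,"ry":0,"rz":0,"claw":255},
  {"x":-0.001,"y":0,"z":-0.006,"rx":0,"ry":0,"rz":0,"claw":255},
  {"x":-0.001,"y":0,"z":-0.006,"rx":0,"ry":0,"rz":0,"claw":255},
])

```text
t: 20.47
tool_pos: [0.4453, 0.0078, 0.106]
orientation: [-3.124, -0.335, 0.0]
force: [-0.7, 0.4, -2.8]
opening: 0.0494
gripper_force: 30.0
```

```bash
python3 st.py
```

```text
t 20.47 tcp [445.3   7.8 106. ] yaw 12.25 tilt [-0.01  0.  ] F [-0.7  0.4 -2.8] op 49.4 grip 30.0 q6 1.26
```

arm_command([
  {"x":0,"y":0,"z":-0.001,"rx":0,"ry":0,"rz":0,"claw":255},
  {"x":0,"y":0,"z":-0.002,"rx":0,"ry":0,"rz":0,"claw":255},
  {"x":0,"y":0,"z":-0.002,"rx":0,"ry":0,"rz":0,"claw":255},
])

```text
t: 20.72
tool_pos: [0.4455, 0.0078, 0.1056]
orientation: [3.124, 0.335, 0.0]
force: [-3.9, -0.3, 4.0]
opening: 0.0494
gripper_force: 30.0
```

```bash
python3 st.py
```

```text
t 20.72 tcp [445.5   7.8 105.6] yaw 12.25 tilt [ 0.01 -0.  ] F [-3.9 -0.3  4. ] op 49.4 grip 30.0 q6 1.26
```

arm_command([
  {"x":0,"y":0,"z":0,"rx":0,"ry":0,"rz":0,"claw":90},
  {"x":0,"y":0,"z":0,"rx":0,"ry":0,"rz":0,"claw":90},
  {"x":0,"y":0,"z":0,"rx":0,"ry":0,"rz":0,"claw":90},
  {"x":0,"y":0,"z":0,"rx":0,"ry":0,"rz":0,"claw":90},
  {"x":0,"y":0,"z":0.02,"rx":0,"ry":0,"rz":0,"claw":90},
  {"x":0,"y":0,"z":0.08,"rx":0,"ry":0,"rz":0,"claw":90},
  {"x":0,"y":0,"z":0.15,"rx":0,"ry":0,"rz":0,"claw":90},
  {"x":0,"y":0,"z":0.21,"rx":0,"ry":0,"rz":0,"claw":90},
  {"x":0,"y":0.06,"z":0.21,"rx":0,"ry":0,"rz":-0.03,"claw":90},
  {"x":0,"y":0.12,"z":0.21,"rx":0,"ry":0,"rz":-0.08,"claw":90},
], squeeze=25)

```text
t: 21.55
tool_pos: [0.4473, 0.0675, 0.214]
orientation: [3.141, 0.076, 0.01]
force: [0.8, 0.0, 0.4]
opening: 0.0601
gripper_force: 0.0
```

Run:
```python
from st import *
np.set_printoptions(precision=1,suppress=True)
for n in("top","scene","top"):
    p,w=cloud(n);a=p.astype(int)
    g=(a[...,1]>a[...,0]+30)&(a[...,1]>a[...,2]+15)&(np.hypot(w[...,0]-.43,w[...,1]-.275)<.06)&(w[...,2]>.03)&(w[...,2]<.08)
    q=w[g]*1e3
    if len(q)<5:print(n,len(q));continue
    print(n,len(q),"x",np.percentile(q[:,0],[0,3,50,97,100]),"y",np.percentile(q[:,1],[0,3,50,97,100]),"z",q[:,2].max())
    if n=="scene":
        cv2.imwrite("pics/s6.png",cv2.resize(p[160:300,190:350,::-1],None,fx=4,fy=4,interpolation=cv2.INTER_CUBIC))
        for b in((.15,.17),(.096,.118),(.042,.06)):
            for c in((.375,-.005),(.516,.025)):
                q=pts(w,c,.055,*b);print(b,len(q),cv2.minAreaRect((q[:,:2]*1000).astype(np.float32))[:2])
st()
```

```text
top 99 x [403.7 404.2 421.6 441.5 442.5] y [260.4 263.3 273.7 286.3 290.5] z 66.71867818543275
scene 134 x [401.5 403.2 417.5 438.  442.2] y [269.1 272.5 286.6 294.1 296.9] z 60.717932757761275
(0.15, 0.17) 88 ((374.16644287109375, -5.972660064697266), (20.843048095703125, 86.39368438720703))
(0.15, 0.17) 56 ((517.041748046875, 26.104570388793945), (20.245677947998047, 81.81639862060547))
(0.096, 0.118) 197 ((395.43084716796875, 0.7544822692871094), (65.93352508544922, 83.90956115722656))
(0.096, 0.118) 204 ((491.5611267089844, 25.890350341796875), (81.36139678955078, 57.6628303527832))
(0.042, 0.06) 149 ((394.3650207519531, 1.995697021484375), (64.27931213378906, 82.85431671142578))
(0.042, 0.06) 115 ((492.31097412109375, 29.553695678710938), (60.688751220703125, 75.85324096679688))
top 100 x [403.7 405.4 422.1 441.9 442.6] y [259.6 260.7 272.8 286.3 287.4] z 67.50288103223912
t 21.70 tcp [445.4  69.1 211. ] yaw 3.25 tilt [0.1 0. ] F [ 1.1 -0.5 -0.8] op 60.1 grip 0.0 q6 1.55
```

View pics/s6.png

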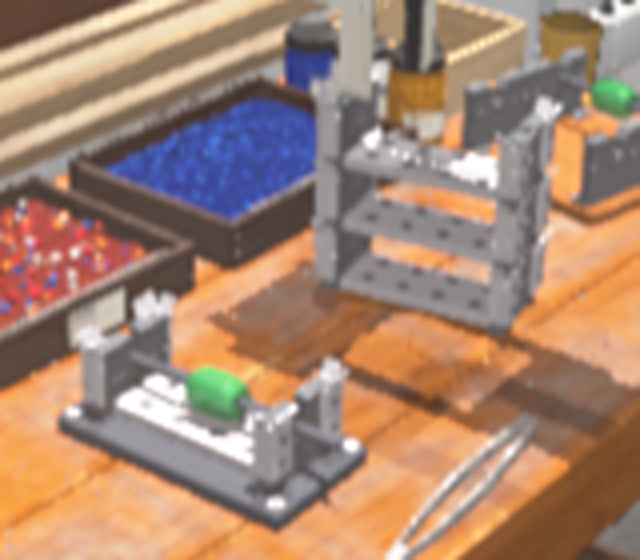

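All three plates are nested squarely at about (435,200). The lower mandrel is exposed with its bead at (215,390).

arm_command([
  {"x":-0.02,"y":0.08,"z":0,"rx":0,"ry":0,"rz":-0.001,"claw":90},
  {"x":-0.03,"y":0.16,"z":0,"rx":0,"ry":0,"rz":-0.001,"claw":90},
  {"x":-0.045,"y":0.24,"z":0,"rx":0,"ry":0,"rz":-0.001,"claw":90},
  {"x":-0.045,"y":0.32,"z":0,"rx":0,"ry":0,"rz":-0.001,"claw":90},
  {"x":-0.045,"y":0.4,"z":0,"rx":0,"ry":0,"rz":-0.001,"claw":90},
  {"x":-0.045,"y":0.413,"z":-0.06,"rx":0,"ry":0,"rz":-0.001,"claw":90},
  {"x":-0.045,"y":0.413,"z":-0.13,"rx":0,"ry":0,"rz":-0.001,"claw":90},
  {"x":-0.045,"y":0.413,"z":-0.2,"rx":0,"ry":0,"rz":-0.001,"claw":90},
  {"x":-0.045,"y":0.413,"z":-0.26,"rx":0,"ry":0,"rz":-0.001,"claw":90},
  {"x":-0.045,"y":0.413,"z":-0.28,"rx":0,"ry":0,"rz":-0.001,"claw":90},
])

```text
t: 22.53
tool_pos: [0.4199, 0.2719, 0.065]
orientation: [3.137, 0.084, -0.011]
force: [-0.5, -0.7, -0.2]
opening: 0.0598
gripper_force: 0.0
```

Run:
```python
from st import *
for _ in range(5):robot.read_camera("top")
st()
```

```text
t 22.78 tcp [424.7 274.7  72.6] yaw 2.97 tilt [0.18 0.09] F [ 0.8 -0.2 -0.3] op 60.2 grip 0.0 q6 1.99
```

arm_command([
  {"x":-0.001,"y":0.001,"z":-0.02,"rx":0,"ry":0,"rz":0.001,"claw":90},
  {"x":-0.001,"y":0.001,"z":-0.035,"rx":0,"ry":0,"rz":0.001,"claw":90},
  {"x":-0.001,"y":0.001,"z":-0.047,"rx":0,"ry":0,"rz":0.001,"claw":90},
  {"x":-0.001,"y":0.001,"z":-0.055,"rx":0,"ry":0,"rz":0.001,"claw":90},
  {"x":-0.001,"y":0.001,"z":-0.055,"rx":0,"ry":0,"rz":0.001,"claw":90},
  {"x":-0.001,"y":0.001,"z":-0.055,"rx":0,"ry":0,"rz":0.001,"claw":90},
])

```text
t: 23.28
tool_pos: [0.422, 0.2746, 0.0421]
orientation: [3.14, 0.085, -0.001]
force: [-0.1, -0.8, 0.9]
opening: 0.0602
gripper_force: 0.0
```

```bash
python3 st.py
```

```text
t 23.28 tcp [422.  274.6  42.1] yaw 3.09 tilt [-0.05 -0.02] F [-0.1 -0.8  0.9] op 60.2 grip 0.0 q6 1.99
```

arm_command([
  {"x":0.001,"y":0.001,"z":0,"rx":0,"ry":0,"rz":0,"claw":90},
  {"x":0.001,"y":0.001,"z":0,"rx":0,"ry":0,"rz":0,"claw":255},
  {"x":0.001,"y":0.001,"z":0,"rx":0,"ry":0,"rz":0,"claw":255},
  {"x":0.001,"y":0.001,"z":0,"rx":0,"ry":0,"rz":0,"claw":255},
  {"x":0.001,"y":0.001,"z":0,"rx":0,"ry":0,"rz":0,"claw":255},
  {"x":0.001,"y":0.001,"z":0,"rx":0,"ry":0,"rz":0,"claw":255},
  {"x":0.001,"y":0.001,"z":0,"rx":0,"ry":0,"rz":0,"claw":255},
  {"x":0.001,"y":0.001,"z":0,"rx":0,"ry":0,"rz":0,"claw":255},
], squeeze=25)

```text
t: 23.95
tool_pos: [0.4229, 0.2755, 0.0427]
orientation: [-3.14, -0.085, -0.0]
force: [0.7, 1.2, 0.1]
opening: 0.0314
gripper_force: 25.0
```

```bash
python3 st.py
```

```text
t 23.95 tcp [422.9 275.5  42.7] yaw 3.08 tilt [0.01 0.02] F [0.7 1.2 0.1] op 31.4 grip 25.0 q6 1.99
```

arm_command([
  {"x":0,"y":0,"z":0.01,"rx":0,"ry":0,"rz":0,"claw":255},
  {"x":0,"y":0,"z":0.04,"rx":0,"ry":0,"rz":0,"claw":255},
  {"x":0,"y":0,"z":0.1,"rx":0,"ry":0,"rz":0,"claw":255},
  {"x":0,"y":0,"z":0.17,"rx":0,"ry":0,"rz":0,"claw":255},
  {"x":0,"y":0,"z":0.24,"rx":0,"ry":0,"rz":0,"claw":255},
  {"x":0,"y":0,"z":0.31,"rx":0,"ry":0,"rz":0,"claw":255},
  {"x":0.01,"y":-0.05,"z":0.345,"rx":0,"ry":0,"rz":-0.01,"claw":255},
  {"x":0.02,"y":-0.11,"z":0.345,"rx":0,"ry":0,"rz":-0.03,"claw":255},
  {"x":0.03,"y":-0.18,"z":0.345,"rx":0,"ry":0,"rz":-0.05,"claw":255},
  {"x":0.04,"y":-0.26,"z":0.345,"rx":0,"ry":0,"rz":-0.07,"claw":255},
])

```text
t: 24.78
tool_pos: [0.4428, 0.1447, 0.2159]
orientation: [-3.138, 0.135, -0.002]
force: [1.0, 0.1, -1.4]
opening: 0.0305
gripper_force: 25.0
```

```bash
python3 st.py
```

```text
t 24.78 tcp [442.8 144.7 215.9] yaw -4.94 tilt [0.07 0.02] F [ 1.   0.1 -1.4] op 30.5 grip 25.0 q6 1.86
```

arm_command([
  {"x":0.01,"y":-0.08,"z":0,"rx":0,"ry":0,"rz":-0.01,"claw":255},
  {"x":0.02,"y":-0.16,"z":0,"rx":0,"ry":0,"rz":-0.02,"claw":255},
  {"x":0.03,"y":-0.24,"z":0,"rx":0,"ry":0,"rz":-0.03,"claw":255},
  {"x":0.04,"y":-0.32,"z":0,"rx":0,"ry":0,"rz":-0.04,"claw":255},
  {"x":0.05,"y":-0.4,"z":0,"rx":0,"ry":0,"rz":-0.041,"claw":255},
  {"x":0.06,"y":-0.48,"z":0,"rx":0,"ry":0,"rz":-0.041,"claw":255},
  {"x":0.07,"y":-0.56,"z":0,"rx":0,"ry":0,"rz":-0.041,"claw":255},
  {"x":0.08,"y":-0.64,"z":0,"rx":0,"ry":0,"rz":-0.041,"claw":255},
  {"x":0.086,"y":-0.7,"z":0,"rx":0,"ry":0,"rz":-0.041,"claw":255},
  {"x":0.086,"y":-0.735,"z":0,"rx":0,"ry":0,"rz":-0.041,"claw":255},
])

```text
t: 25.62
tool_pos: [0.4853, -0.2258, 0.215]
orientation: [3.129, -0.268, -0.001]
force: [0.6, 0.1, -0.3]
opening: 0.0309
gripper_force: 25.0
```

Run:
```python
from st import *
for _ in range(4):robot.read_camera("top")
st()
```

```text
t 25.82 tcp [ 485.4 -222.2  214.8] yaw -9.72 tilt [-0.05  0.04] F [-0.3 -0.  -1.2] op 30.9 grip 25.0 q6 1.21
```

arm_command([
  {"x":0.001,"y":0,"z":-0.04,"rx":0,"ry":0,"rz":0.001,"claw":255},
  {"x":0.001,"y":0,"z":-0.1,"rx":0,"ry":0,"rz":0.001,"claw":255},
  {"x":0.001,"y":0,"z":-0.16,"rx":0,"ry":0,"rz":0.001,"claw":255},
  {"x":0.001,"y":0,"z":-0.21,"rx":0,"ry":0,"rz":0.001,"claw":255},
  {"x":0.001,"y":0,"z":-0.24,"rx":0,"ry":0,"rz":0.001,"claw":255},
  {"x":0.001,"y":0,"z":-0.25,"rx":0,"ry":0,"rz":0.001,"claw":255},
  {"x":0.001,"y":0,"z":-0.25,"rx":0,"ry":0,"rz":0.001,"claw":255},
  {"x":0.001,"y":0,"z":-0.25,"rx":0,"ry":0,"rz":0.001,"claw":255},
])

```text
t: 26.48
tool_pos: [0.4869, -0.2217, 0.091]
orientation: [3.131, -0.259, 0.001]
force: [0.9, -0.3, -0.1]
opening: 0.0311
gripper_force: 25.0
```

```bash
python3 st.py
```

```text
t 26.48 tcp [ 486.9 -221.7   91. ] yaw -9.46 tilt [ 0.04 -0.02] F [ 0.9 -0.3 -0.1] op 31.1 grip 25.0 q6 1.21
```

arm_command([
  {"x":0,"y":0,"z":-0.015,"rx":0,"ry":0,"rz":0,"claw":255},
  {"x":0,"y":0,"z":-0.026,"rx":0,"ry":0,"rz":0,"claw":255},
  {"x":0,"y":0,"z":-0.034,"rx":0,"ry":0,"rz":0,"claw":255},
  {"x":0,"y":0,"z":-0.04,"rx":0,"ry":0,"rz":0,"claw":255},
  {"x":0,"y":0,"z":-0.045,"rx":0,"ry":0,"rz":0,"claw":255},
  {"x":0,"y":0,"z":-0.049,"rx":0,"ry":0,"rz":0,"claw":255},
  {"x":0,"y":0,"z":-0.053,"rx":0,"ry":0,"rz":0,"claw":255},
  {"x":0,"y":0,"z":-0.056,"rx":0,"ry":0,"rz":0,"claw":255},
  {"x":0,"y":0,"z":-0.056,"rx":0,"ry":0,"rz":0,"claw":255},
])

```text
t: 27.23
tool_pos: [0.4862, -0.2222, 0.0617]
orientation: [-3.131, 0.261, 0.001]
force: [-0.0, 0.4, -1.7]
opening: 0.031
gripper_force: 25.0
```

```bash
python3 st.py
```

```text
t 27.23 tcp [ 486.2 -222.2   61.7] yaw -9.53 tilt [-0.02  0.01] F [-0.   0.4 -1.7] op 31.0 grip 25.0 q6 1.21
```

arm_command([
  {"x":0,"y":0,"z":-0.003,"rx":0,"ry":0,"rz":0,"claw":255},
  {"x":0,"y":0,"z":-0.006,"rx":0,"ry":0,"rz":0,"claw":255},
  {"x":0,"y":0,"z":-0.009,"rx":0,"ry":0,"rz":0,"claw":255},
  {"x":0,"y":0,"z":-0.012,"rx":0,"ry":0,"rz":0,"claw":255},
  {"x":0,"y":0,"z":-0.014,"rx":0,"ry":0,"rz":0,"claw":255},
  {"x":0,"y":0,"z":-0.014,"rx":0,"ry":0,"rz":0,"claw":255},
])

```text
t: 27.73
tool_pos: [0.4861, -0.2221, 0.0547]
orientation: [-3.131, 0.261, 0.001]
force: [0.1, 0.1, -1.8]
opening: 0.0309
gripper_force: 25.0
```

```bash
python3 st.py
```

```text
t 27.73 tcp [ 486.1 -222.1   54.7] yaw -9.52 tilt [-0.03  0.02] F [ 0.1  0.1 -1.8] op 30.9 grip 25.0 q6 1.21
```

No side force. Two more millimetres to the seat.

arm_command([
  {"x":0,"y":0,"z":-0.001,"rx":0,"ry":0,"rz":0,"claw":255},
  {"x":0,"y":0,"z":-0.002,"rx":0,"ry":0,"rz":0,"claw":255},
  {"x":0,"y":0,"z":-0.003,"rx":0,"ry":0,"rz":0,"claw":255},
  {"x":0,"y":0,"z":-0.003,"rx":0,"ry":0,"rz":0,"claw":255},
])

```text
t: 28.07
tool_pos: [0.4865, -0.2222, 0.0538]
orientation: [-3.131, 0.261, -0.0]
force: [-0.9, 0.6, -0.2]
opening: 0.031
gripper_force: 25.0
```

```bash
python3 st.py
```

```text
t 28.07 tcp [ 486.5 -222.2   53.8] yaw -9.53 tilt [0.01 0.  ] F [-0.9  0.6 -0.2] op 31.0 grip 25.0 q6 1.21
```

arm_command([
  {"x":0,"y":0,"z":-0.001,"rx":0,"ry":0,"rz":0,"claw":255},
  {"x":0,"y":0,"z":-0.001,"rx":0,"ry":0,"rz":0,"claw":200},
  {"x":0,"y":0,"z":-0.001,"rx":0,"ry":0,"rz":0,"claw":110},
  {"x":0,"y":0,"z":-0.001,"rx":0,"ry":0,"rz":0,"claw":110},
  {"x":0,"y":0,"z":-0.001,"rx":0,"ry":0,"rz":0,"claw":110},
  {"x":0,"y":0,"z":0.02,"rx":0,"ry":0,"rz":0,"claw":110},
  {"x":0,"y":0,"z":0.08,"rx":0,"ry":0,"rz":0,"claw":110},
  {"x":0,"y":0,"z":0.16,"rx":0,"ry":0,"rz":0,"claw":110},
  {"x":0,"y":0,"z":0.24,"rx":0,"ry":0,"rz":0,"claw":110},
  {"x":0,"y":0,"z":0.32,"rx":0,"ry":0,"rz":0,"claw":110},
])

```text
t: 28.9
tool_pos: [0.4859, -0.222, 0.2159]
orientation: [-3.131, 0.261, 0.0]
force: [1.0, 0.3, -0.7]
opening: 0.0528
gripper_force: 0.0
```

arm_command([
  {"x":-0.06,"y":0.04,"z":0.08,"rx":0,"ry":0,"rz":0,"claw":110},
  {"x":-0.12,"y":0.1,"z":0.12,"rx":0,"ry":0,"rz":0,"claw":110},
  {"x":-0.18,"y":0.16,"z":0.12,"rx":0,"ry":0,"rz":0,"claw":110},
  {"x":-0.2,"y":0.22,"z":0.12,"rx":0,"ry":0,"rz":0,"claw":110},
  {"x":-0.2,"y":0.28,"z":0.12,"rx":0,"ry":0,"rz":0,"claw":110},
  {"x":-0.2,"y":0.28,"z":0.12,"rx":0,"ry":0,"rz":0,"claw":110},
])

```text
t: 29.4
tool_pos: [0.3857, -0.0781, 0.2753]
orientation: [-3.13, 0.256, -0.005]
force: [-0.3, 0.6, 0.1]
opening: 0.0528
gripper_force: 0.0
```

Run:
```python
from st import *
np.set_printoptions(precision=1,suppress=True)
s=st();yaw=np.radians(-9.6)
for n in("scene","top"):
    p,w=cloud(n)
    for c in((.472,-.3045),(.4865,-.222)):
        q=w.reshape(-1,3);d=q[:,:2]-c
        l=np.stack([d[:,0]*np.cos(yaw)+d[:,1]*np.sin(yaw),-d[:,0]*np.sin(yaw)+d[:,1]*np.cos(yaw),q[:,2]],-1)*1e3
        for lo,hi in((-105,-80),(-60,-25),(25,60),(80,105)):
            m=(l[:,0]>lo)&(l[:,0]<hi)&(abs(l[:,1])<11)&(l[:,2]>42)&(l[:,2]<85);print(n,c,(lo,hi),m.sum(),np.median(l[m],0) if m.sum() else '')
    if n=="scene":A=cv2.resize(p[140:290,200:400,::-1],(520,390),interpolation=cv2.INTER_CUBIC)
    else:B=cv2.resize(p[180:270,320:410,::-1],(270,390),interpolation=cv2.INTER_CUBIC)
cv2.imwrite("pics/s7.png",np.hstack([A,B]))
```

```text
t 29.40 tcp [385.7 -78.1 275.3] yaw -9.35 tilt [0.2 0.1] F [-0.3  0.6  0.1] op 52.8 grip 0.0 q6 1.40
scene (0.472, -0.3045) (-105, -80) 10 [-89.2   4.9  55.8]
scene (0.472, -0.3045) (-60, -25) 8 [-31.6   4.   57.4]
scene (0.472, -0.3045) (25, 60) 16 [44.8  4.5 56.3]
scene (0.472, -0.3045) (80, 105) 0 
scene (0.4865, -0.222) (-105, -80) 12 [-91.8   4.4  55.8]
scene (0.4865, -0.222) (-60, -25) 11 [-33.7   4.7  56.5]
scene (0.4865, -0.222) (25, 60) 22 [44.6  4.5 57. ]
scene (0.4865, -0.222) (80, 105) 0 
top (0.472, -0.3045) (-105, -80) 15 [-91.5  -0.3  58.2]
top (0.472, -0.3045) (-60, -25) 25 [-41.8  -0.   59.1]
top (0.472, -0.3045) (25, 60) 0 
top (0.472, -0.3045) (80, 105) 14 [92.2  0.  60.4]
top (0.4865, -0.222) (-105, -80) 0 
top (0.4865, -0.222) (-60, -25) 0 
top (0.4865, -0.222) (25, 60) 0 
top (0.4865, -0.222) (80, 105) 11 [93.9  1.  60.7]
```

View pics/s7.png

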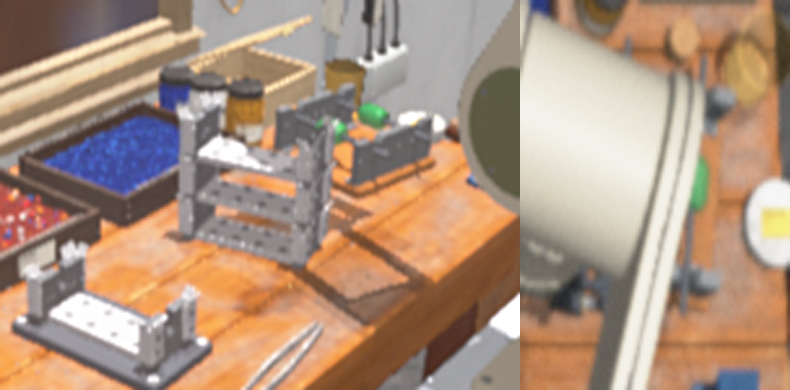

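Both mandrels lie level and fully seated in the rest, with the beads at (372,113) and (333,128). The three-plate pile at about (255,190) is square, and the foot is empty. Handing in.

```bash
python3 -c "
from plant import robot
print(robot.close_job())"
```

```text
the job is handed in; nothing more can be done
None
```

The stack is unloaded and the job handed in after about 29 s: both loose plates are nested squarely on the pile plate, and both mandrels lie level and fully seated in their own slot pairs in the rest.

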